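Stack washed soap-rack slats crosswise in the drying press and close it

TASK

Open the little drying press by lifting its top board off the two guide pins, and stack all the washed teak slats from the stone mat crosswise on its deck, in the middle between the pins: two to a layer, side by side about 3 cm apart, each layer square across the one below, and a slat left over laid alone across the middle of the top. Then lower the top board, level and gently, back over both pins until it rests flat on the stack, let go, and leave the other things on the vanity where they are.

Things in the scene. Friction and masses are not known exactly. Their poses are not given: they have to be found in the camera images.
- press_deck (a point): centre of the upper face (deck) of the drying press: a fixed dark timber base board, 230 mm (its x) by 140 mm (its y), deck 18 mm above the vanity top. Two upright steel guide pins, 12 mm in diameter, stand on it at x = +98 and -98 mm of this point, y = 0, and rise 68 mm above the deck, the last 8 mm tapering to 6 mm. z is up
- board_bar (a point): centre of the steel bar pull on the press's loose top board. Board: dark timber 230 mm (x) x 140 mm (y) x 12 mm thick, about 0.45 kg, with two 15 mm through-holes on its x axis, 98 mm either side of its centre, that slide over the guide pins. The bar is 100 long (x) x 14 wide (y) x 14 mm high, on two posts; its centre is right over the board's centre, 30 mm above the board's upper face and 42 mm above its underside. It starts on the pins, flat on the empty deck
- slat1_mid (a point): a plain teak soap-rack slat, 110 long x 36 wide x 14 mm thick, with a dark screw-hole near each end; the point is its centre, half-way up; its x axis runs along its length, z through its thickness (it may lie either face up). Starts lying flat on the stone mat. Some slats may be absent
- slat2_mid (a point): a plain teak soap-rack slat, 110 long x 36 wide x 14 mm thick, with a dark screw-hole near each end; the point is its centre, half-way up; its x axis runs along its length, z through its thickness (it may lie either face up). Starts lying flat on the stone mat. Some slats may be absent
- slat3_mid (a point): a plain teak soap-rack slat, 110 long x 36 wide x 14 mm thick, with a dark screw-hole near each end; the point is its centre, half-way up; its x axis runs along its length, z through its thickness (it may lie either face up). Starts lying flat on the stone mat. Some slats may be absent
- slat4_mid (a point): a plain teak soap-rack slat, 110 long x 36 wide x 14 mm thick, with a dark screw-hole near each end; the point is its centre, half-way up; its x axis runs along its length, z through its thickness (it may lie either face up). Starts lying flat on the stone mat. Some slats may be absent
- slat5_mid (a point): a plain teak soap-rack slat, 110 long x 36 wide x 14 mm thick, with a dark screw-hole near each end; the point is its centre, half-way up; its x axis runs along its length, z through its thickness (it may lie either face up). Starts lying flat on the stone mat. Some slats may be absent
- slat6_mid (a point): a plain teak soap-rack slat, 110 long x 36 wide x 14 mm thick, with a dark screw-hole near each end; the point is its centre, half-way up; its x axis runs along its length, z through its thickness (it may lie either face up). Starts lying flat on the stone mat. Some slats may be absent
- mat_mid (a point): centre of the upper face of the fixed stone drying mat, a grey slab 280 mm (its x) x 265 mm (its y) x 8 mm thick, on which the slats start. Press and mat stand left and right in front of the robot, either way round, with a clear stretch of vanity at least 200 mm wide between them, from x = 0.35 to 0.67. (A heavy, low silver hairpin tray, 90 x 180 x 18 mm, stays put nearer the robot, about 0.27 m ahead of its base)
- tumbler: frosted glass tumbler, 76 mm across, 100 mm high, standing on the far side; origin at the centre of its foot. A bystander
- massager: grey silicone scalp massager, 76 mm across, 70 mm high, on the far side; origin at the centre of its underside. A bystander
- toothbrush: white electric toothbrush lying along its y axis on the far side, 185 mm long, handle 31 mm thick; origin under its middle. A bystander
Mind the look-alikes: they are no part of the job. What is shaped like the part that bears slat5_mid but purple is not meant. What is shaped like the part that bears slat4_mid but white is not meant.

How it is judged (in metres and radians):
On the way, in this order (a step that is already met when the one before it is completed fails the run):
1. the top board is lifted off the pins and clear of the press (horizontal distance between board_bar and press_deck above 0.13 m), for 0.2 s.
2. all the slats are on the deck while the board is still off (x of slat1_mid in the frame of press_deck between -0.08 and 0.08 m and y of slat1_mid in the frame of press_deck between -0.07 and 0.07 m and z of each of slat1_mid, slat2_mid, slat3_mid, slat4_mid, slat5_mid, slat6_mid in the frame of press_deck above 0 m and x of slat2_mid in the frame of press_deck between -0.08 and 0.08 m and y of slat2_mid in the frame of press_deck between -0.07 and 0.07 m and x of slat3_mid in the frame of press_deck between -0.08 and 0.08 m and y of slat3_mid in the frame of press_deck between -0.07 and 0.07 m and x of slat4_mid in the frame of press_deck between -0.08 and 0.08 m and y of slat4_mid in the frame of press_deck between -0.07 and 0.07 m and x of slat5_mid in the frame of press_deck between -0.08 and 0.08 m and y of slat5_mid in the frame of press_deck between -0.07 and 0.07 m and x of slat6_mid in the frame of press_deck between -0.08 and 0.08 m and y of slat6_mid in the frame of press_deck between -0.07 and 0.07 m and horizontal distance between board_bar and press_deck above 0.13 m), for 0.2 s.
At the end, for the whole second after the job is handed in: All slats flat, in layers alternating in direction (within 8 degrees), ends even within 14 mm; pairs centred 21 to 35 mm either side of the deck's middle, a leftover alone on top within 14 mm of the middle; board on both pins, level within 0.05 rad, down on the top layer within 3 mm; all at rest (((((z of slat1_mid in the frame of press_deck between 0.002 and 0.012 m and angle between the x axis of slat1_mid and the x axis of press_deck, either way round below 0.14 rad and x of slat1_mid in the frame of press_deck between -0.014 and 0.014 m and horizontal distance between slat1_mid and press_deck between 0.021 and 0.0355 m) or (z of slat1_mid in the frame of press_deck between 0.016 and 0.026 m and angle between the x axis of slat1_mid and the y axis of press_deck, either way round below 0.14 rad and y of slat1_mid in the frame of press_deck between -0.014 and 0.014 m and horizontal distance between slat1_mid and press_deck between 0.021 and 0.0355 m) or (z of slat1_mid in the frame of press_deck between 0.016 and 0.026 m and angle between the x axis of slat1_mid and the y axis of press_deck, either way round below 0.14 rad and horizontal distance between slat1_mid and press_deck below 0.014 m and z of slat1_mid in the frame of board_bar above -0.0525 m) or (z of slat1_mid in the frame of press_deck between 0.03 and 0.04 m and angle between the x axis of slat1_mid and the x axis of press_deck, either way round below 0.14 rad and x of slat1_mid in the frame of press_deck between -0.014 and 0.014 m and horizontal distance between slat1_mid and press_deck between 0.021 and 0.0355 m) or (z of slat1_mid in the frame of press_deck between 0.03 and 0.04 m and angle between the x axis of slat1_mid and the x axis of press_deck, either way round below 0.14 rad and horizontal distance between slat1_mid and press_deck below 0.014 m and z of slat1_mid in the frame of board_bar above -0.0525 m)) and ((z of slat2_mid in the frame of press_deck between 0.002 and 0.012 m and angle between the x axis of slat2_mid and the x axis of press_deck, either way round below 0.14 rad and x of slat2_mid in the frame of press_deck between -0.014 and 0.014 m and horizontal distance between slat2_mid and press_deck between 0.021 and 0.0355 m) or (z of slat2_mid in the frame of press_deck between 0.016 and 0.026 m and angle between the x axis of slat2_mid and the y axis of press_deck, either way round below 0.14 rad and y of slat2_mid in the frame of press_deck between -0.014 and 0.014 m and horizontal distance between slat2_mid and press_deck between 0.021 and 0.0355 m) or (z of slat2_mid in the frame of press_deck between 0.016 and 0.026 m and angle between the x axis of slat2_mid and the y axis of press_deck, either way round below 0.14 rad and horizontal distance between slat2_mid and press_deck below 0.014 m and z of slat2_mid in the frame of board_bar above -0.0525 m) or (z of slat2_mid in the frame of press_deck between 0.03 and 0.04 m and angle between the x axis of slat2_mid and the x axis of press_deck, either way round below 0.14 rad and x of slat2_mid in the frame of press_deck between -0.014 and 0.014 m and horizontal distance between slat2_mid and press_deck between 0.021 and 0.0355 m) or (z of slat2_mid in the frame of press_deck between 0.03 and 0.04 m and angle between the x axis of slat2_mid and the x axis of press_deck, either way round below 0.14 rad and horizontal distance between slat2_mid and press_deck below 0.014 m and z of slat2_mid in the frame of board_bar above -0.0525 m)) and ((z of slat3_mid in the frame of press_deck between 0.002 and 0.012 m and angle between the x axis of slat3_mid and the x axis of press_deck, either way round below 0.14 rad and x of slat3_mid in the frame of press_deck between -0.014 and 0.014 m and horizontal distance between slat3_mid and press_deck between 0.021 and 0.0355 m) or (z of slat3_mid in the frame of press_deck between 0.016 and 0.026 m and angle between the x axis of slat3_mid and the y axis of press_deck, either way round below 0.14 rad and y of slat3_mid in the frame of press_deck between -0.014 and 0.014 m and horizontal distance between slat3_mid and press_deck between 0.021 and 0.0355 m) or (z of slat3_mid in the frame of press_deck between 0.016 and 0.026 m and angle between the x axis of slat3_mid and the y axis of press_deck, either way round below 0.14 rad and horizontal distance between slat3_mid and press_deck below 0.014 m and z of slat3_mid in the frame of board_bar above -0.0525 m) or (z of slat3_mid in the frame of press_deck between 0.03 and 0.04 m and angle between the x axis of slat3_mid and the x axis of press_deck, either way round below 0.14 rad and x of slat3_mid in the frame of press_deck between -0.014 and 0.014 m and horizontal distance between slat3_mid and press_deck between 0.021 and 0.0355 m) or (z of slat3_mid in the frame of press_deck between 0.03 and 0.04 m and angle between the x axis of slat3_mid and the x axis of press_deck, either way round below 0.14 rad and horizontal distance between slat3_mid and press_deck below 0.014 m and z of slat3_mid in the frame of board_bar above -0.0525 m)) and ((z of slat4_mid in the frame of press_deck between 0.002 and 0.012 m and angle between the x axis of slat4_mid and the x axis of press_deck, either way round below 0.14 rad and x of slat4_mid in the frame of press_deck between -0.014 and 0.014 m and horizontal distance between slat4_mid and press_deck between 0.021 and 0.0355 m) or (z of slat4_mid in the frame of press_deck between 0.016 and 0.026 m and angle between the x axis of slat4_mid and the y axis of press_deck, either way round below 0.14 rad and y of slat4_mid in the frame of press_deck between -0.014 and 0.014 m and horizontal distance between slat4_mid and press_deck between 0.021 and 0.0355 m) or (z of slat4_mid in the frame of press_deck between 0.016 and 0.026 m and angle between the x axis of slat4_mid and the y axis of press_deck, either way round below 0.14 rad and horizontal distance between slat4_mid and press_deck below 0.014 m and z of slat4_mid in the frame of board_bar above -0.0525 m) or (z of slat4_mid in the frame of press_deck between 0.03 and 0.04 m and angle between the x axis of slat4_mid and the x axis of press_deck, either way round below 0.14 rad and x of slat4_mid in the frame of press_deck between -0.014 and 0.014 m and horizontal distance between slat4_mid and press_deck between 0.021 and 0.0355 m) or (z of slat4_mid in the frame of press_deck between 0.03 and 0.04 m and angle between the x axis of slat4_mid and the x axis of press_deck, either way round below 0.14 rad and horizontal distance between slat4_mid and press_deck below 0.014 m and z of slat4_mid in the frame of board_bar above -0.0525 m)) and ((z of slat5_mid in the frame of press_deck between 0.002 and 0.012 m and angle between the x axis of slat5_mid and the x axis of press_deck, either way round below 0.14 rad and x of slat5_mid in the frame of press_deck between -0.014 and 0.014 m and horizontal distance between slat5_mid and press_deck between 0.021 and 0.0355 m) or (z of slat5_mid in the frame of press_deck between 0.016 and 0.026 m and angle between the x axis of slat5_mid and the y axis of press_deck, either way round below 0.14 rad and y of slat5_mid in the frame of press_deck between -0.014 and 0.014 m and horizontal distance between slat5_mid and press_deck between 0.021 and 0.0355 m) or (z of slat5_mid in the frame of press_deck between 0.016 and 0.026 m and angle between the x axis of slat5_mid and the y axis of press_deck, either way round below 0.14 rad and horizontal distance between slat5_mid and press_deck below 0.014 m and z of slat5_mid in the frame of board_bar above -0.0525 m) or (z of slat5_mid in the frame of press_deck between 0.03 and 0.04 m and angle between the x axis of slat5_mid and the x axis of press_deck, either way round below 0.14 rad and x of slat5_mid in the frame of press_deck between -0.014 and 0.014 m and horizontal distance between slat5_mid and press_deck between 0.021 and 0.0355 m) or (z of slat5_mid in the frame of press_deck between 0.03 and 0.04 m and angle between the x axis of slat5_mid and the x axis of press_deck, either way round below 0.14 rad and horizontal distance between slat5_mid and press_deck below 0.014 m and z of slat5_mid in the frame of board_bar above -0.0525 m)) and ((z of slat6_mid in the frame of press_deck between 0.002 and 0.012 m and angle between the x axis of slat6_mid and the x axis of press_deck, either way round below 0.14 rad and x of slat6_mid in the frame of press_deck between -0.014 and 0.014 m and horizontal distance between slat6_mid and press_deck between 0.021 and 0.0355 m) or (z of slat6_mid in the frame of press_deck between 0.016 and 0.026 m and angle between the x axis of slat6_mid and the y axis of press_deck, either way round below 0.14 rad and y of slat6_mid in the frame of press_deck between -0.014 and 0.014 m and horizontal distance between slat6_mid and press_deck between 0.021 and 0.0355 m) or (z of slat6_mid in the frame of press_deck between 0.016 and 0.026 m and angle between the x axis of slat6_mid and the y axis of press_deck, either way round below 0.14 rad and horizontal distance between slat6_mid and press_deck below 0.014 m and z of slat6_mid in the frame of board_bar above -0.0525 m) or (z of slat6_mid in the frame of press_deck between 0.03 and 0.04 m and angle between the x axis of slat6_mid and the x axis of press_deck, either way round below 0.14 rad and x of slat6_mid in the frame of press_deck between -0.014 and 0.014 m and horizontal distance between slat6_mid and press_deck between 0.021 and 0.0355 m) or (z of slat6_mid in the frame of press_deck between 0.03 and 0.04 m and angle between the x axis of slat6_mid and the x axis of press_deck, either way round below 0.14 rad and horizontal distance between slat6_mid and press_deck below 0.014 m and z of slat6_mid in the frame of board_bar above -0.0525 m))) or (((z of slat1_mid in the frame of press_deck between 0.002 and 0.012 m and angle between the x axis of slat1_mid and the y axis of press_deck, either way round below 0.14 rad and y of slat1_mid in the frame of press_deck between -0.014 and 0.014 m and horizontal distance between slat1_mid and press_deck between 0.021 and 0.0355 m) or (z of slat1_mid in the frame of press_deck between 0.016 and 0.026 m and angle between the x axis of slat1_mid and the x axis of press_deck, either way round below 0.14 rad and x of slat1_mid in the frame of press_deck between -0.014 and 0.014 m and horizontal distance between slat1_mid and press_deck between 0.021 and 0.0355 m) or (z of slat1_mid in the frame of press_deck between 0.016 and 0.026 m and angle between the x axis of slat1_mid and the x axis of press_deck, either way round below 0.14 rad and horizontal distance between slat1_mid and press_deck below 0.014 m and z of slat1_mid in the frame of board_bar above -0.0525 m) or (z of slat1_mid in the frame of press_deck between 0.03 and 0.04 m and angle between the x axis of slat1_mid and the y axis of press_deck, either way round below 0.14 rad and y of slat1_mid in the frame of press_deck between -0.014 and 0.014 m and horizontal distance between slat1_mid and press_deck between 0.021 and 0.0355 m) or (z of slat1_mid in the frame of press_deck between 0.03 and 0.04 m and angle between the x axis of slat1_mid and the y axis of press_deck, either way round below 0.14 rad and horizontal distance between slat1_mid and press_deck below 0.014 m and z of slat1_mid in the frame of board_bar above -0.0525 m)) and ((z of slat2_mid in the frame of press_deck between 0.002 and 0.012 m and angle between the x axis of slat2_mid and the y axis of press_deck, either way round below 0.14 rad and y of slat2_mid in the frame of press_deck between -0.014 and 0.014 m and horizontal distance between slat2_mid and press_deck between 0.021 and 0.0355 m) or (z of slat2_mid in the frame of press_deck between 0.016 and 0.026 m and angle between the x axis of slat2_mid and the x axis of press_deck, either way round below 0.14 rad and x of slat2_mid in the frame of press_deck between -0.014 and 0.014 m and horizontal distance between slat2_mid and press_deck between 0.021 and 0.0355 m) or (z of slat2_mid in the frame of press_deck between 0.016 and 0.026 m and angle between the x axis of slat2_mid and the x axis of press_deck, either way round below 0.14 rad and horizontal distance between slat2_mid and press_deck below 0.014 m and z of slat2_mid in the frame of board_bar above -0.0525 m) or (z of slat2_mid in the frame of press_deck between 0.03 and 0.04 m and angle between the x axis of slat2_mid and the y axis of press_deck, either way round below 0.14 rad and y of slat2_mid in the frame of press_deck between -0.014 and 0.014 m and horizontal distance between slat2_mid and press_deck between 0.021 and 0.0355 m) or (z of slat2_mid in the frame of press_deck between 0.03 and 0.04 m and angle between the x axis of slat2_mid and the y axis of press_deck, either way round below 0.14 rad and horizontal distance between slat2_mid and press_deck below 0.014 m and z of slat2_mid in the frame of board_bar above -0.0525 m)) and ((z of slat3_mid in the frame of press_deck between 0.002 and 0.012 m and angle between the x axis of slat3_mid and the y axis of press_deck, either way round below 0.14 rad and y of slat3_mid in the frame of press_deck between -0.014 and 0.014 m and horizontal distance between slat3_mid and press_deck between 0.021 and 0.0355 m) or (z of slat3_mid in the frame of press_deck between 0.016 and 0.026 m and angle between the x axis of slat3_mid and the x axis of press_deck, either way round below 0.14 rad and x of slat3_mid in the frame of press_deck between -0.014 and 0.014 m and horizontal distance between slat3_mid and press_deck between 0.021 and 0.0355 m) or (z of slat3_mid in the frame of press_deck between 0.016 and 0.026 m and angle between the x axis of slat3_mid and the x axis of press_deck, either way round below 0.14 rad and horizontal distance between slat3_mid and press_deck below 0.014 m and z of slat3_mid in the frame of board_bar above -0.0525 m) or (z of slat3_mid in the frame of press_deck between 0.03 and 0.04 m and angle between the x axis of slat3_mid and the y axis of press_deck, either way round below 0.14 rad and y of slat3_mid in the frame of press_deck between -0.014 and 0.014 m and horizontal distance between slat3_mid and press_deck between 0.021 and 0.0355 m) or (z of slat3_mid in the frame of press_deck between 0.03 and 0.04 m and angle between the x axis of slat3_mid and the y axis of press_deck, either way round below 0.14 rad and horizontal distance between slat3_mid and press_deck below 0.014 m and z of slat3_mid in the frame of board_bar above -0.0525 m)) and ((z of slat4_mid in the frame of press_deck between 0.002 and 0.012 m and angle between the x axis of slat4_mid and the y axis of press_deck, either way round below 0.14 rad and y of slat4_mid in the frame of press_deck between -0.014 and 0.014 m and horizontal distance between slat4_mid and press_deck between 0.021 and 0.0355 m) or (z of slat4_mid in the frame of press_deck between 0.016 and 0.026 m and angle between the x axis of slat4_mid and the x axis of press_deck, either way round below 0.14 rad and x of slat4_mid in the frame of press_deck between -0.014 and 0.014 m and horizontal distance between slat4_mid and press_deck between 0.021 and 0.0355 m) or (z of slat4_mid in the frame of press_deck between 0.016 and 0.026 m and angle between the x axis of slat4_mid and the x axis of press_deck, either way round below 0.14 rad and horizontal distance between slat4_mid and press_deck below 0.014 m and z of slat4_mid in the frame of board_bar above -0.0525 m) or (z of slat4_mid in the frame of press_deck between 0.03 and 0.04 m and angle between the x axis of slat4_mid and the y axis of press_deck, either way round below 0.14 rad and y of slat4_mid in the frame of press_deck between -0.014 and 0.014 m and horizontal distance between slat4_mid and press_deck between 0.021 and 0.0355 m) or (z of slat4_mid in the frame of press_deck between 0.03 and 0.04 m and angle between the x axis of slat4_mid and the y axis of press_deck, either way round below 0.14 rad and horizontal distance between slat4_mid and press_deck below 0.014 m and z of slat4_mid in the frame of board_bar above -0.0525 m)) and ((z of slat5_mid in the frame of press_deck between 0.002 and 0.012 m and angle between the x axis of slat5_mid and the y axis of press_deck, either way round below 0.14 rad and y of slat5_mid in the frame of press_deck between -0.014 and 0.014 m and horizontal distance between slat5_mid and press_deck between 0.021 and 0.0355 m) or (z of slat5_mid in the frame of press_deck between 0.016 and 0.026 m and angle between the x axis of slat5_mid and the x axis of press_deck, either way round below 0.14 rad and x of slat5_mid in the frame of press_deck between -0.014 and 0.014 m and horizontal distance between slat5_mid and press_deck between 0.021 and 0.0355 m) or (z of slat5_mid in the frame of press_deck between 0.016 and 0.026 m and angle between the x axis of slat5_mid and the x axis of press_deck, either way round below 0.14 rad and horizontal distance between slat5_mid and press_deck below 0.014 m and z of slat5_mid in the frame of board_bar above -0.0525 m) or (z of slat5_mid in the frame of press_deck between 0.03 and 0.04 m and angle between the x axis of slat5_mid and the y axis of press_deck, either way round below 0.14 rad and y of slat5_mid in the frame of press_deck between -0.014 and 0.014 m and horizontal distance between slat5_mid and press_deck between 0.021 and 0.0355 m) or (z of slat5_mid in the frame of press_deck between 0.03 and 0.04 m and angle between the x axis of slat5_mid and the y axis of press_deck, either way round below 0.14 rad and horizontal distance between slat5_mid and press_deck below 0.014 m and z of slat5_mid in the frame of board_bar above -0.0525 m)) and ((z of slat6_mid in the frame of press_deck between 0.002 and 0.012 m and angle between the x axis of slat6_mid and the y axis of press_deck, either way round below 0.14 rad and y of slat6_mid in the frame of press_deck between -0.014 and 0.014 m and horizontal distance between slat6_mid and press_deck between 0.021 and 0.0355 m) or (z of slat6_mid in the frame of press_deck between 0.016 and 0.026 m and angle between the x axis of slat6_mid and the x axis of press_deck, either way round below 0.14 rad and x of slat6_mid in the frame of press_deck between -0.014 and 0.014 m and horizontal distance between slat6_mid and press_deck between 0.021 and 0.0355 m) or (z of slat6_mid in the frame of press_deck between 0.016 and 0.026 m and angle between the x axis of slat6_mid and the x axis of press_deck, either way round below 0.14 rad and horizontal distance between slat6_mid and press_deck below 0.014 m and z of slat6_mid in the frame of board_bar above -0.0525 m) or (z of slat6_mid in the frame of press_deck between 0.03 and 0.04 m and angle between the x axis of slat6_mid and the y axis of press_deck, either way round below 0.14 rad and y of slat6_mid in the frame of press_deck between -0.014 and 0.014 m and horizontal distance between slat6_mid and press_deck between 0.021 and 0.0355 m) or (z of slat6_mid in the frame of press_deck between 0.03 and 0.04 m and angle between the x axis of slat6_mid and the y axis of press_deck, either way round below 0.14 rad and horizontal distance between slat6_mid and press_deck below 0.014 m and z of slat6_mid in the frame of board_bar above -0.0525 m)))) and horizontal distance between board_bar and press_deck below 0.008 m and angle between board_bar's own z axis and vertical below 0.05 rad and angle between the x axis of board_bar and the x axis of press_deck, either way round below 0.06 rad and z of any of slat1_mid, slat2_mid, slat3_mid, slat4_mid, slat5_mid, slat6_mid in the frame of board_bar above -0.0525 m and linear speed of each of board, slat1, slat2, slat3, slat4, slat5, slat6 below 0.02 m/s); the robot touches nothing.
It fails at once if the top board is dropped on the pins (faster than 0.45 m/s while on them) (horizontal distance between board_bar and press_deck below 0.03 m and z of board_bar in the frame of press_deck below 0.105 m and linear speed of board above 0.45 m/s).
It fails at once if the top board is tilted by more than 0.3 rad while on the pins (horizontal distance between board_bar and press_deck below 0.03 m and z of board_bar in the frame of press_deck below 0.105 m and angle between board_bar's own z axis and vertical above 0.3 rad).
It fails at once if a bystander is pushed more than 3 cm, or the tumbler or massager tipped over (distance of any of tumbler, massager, toothbrush from where it was at the start of the episode above 0.03 m or angle between any of tumbler, massager's own z axis and vertical above 0.5 rad).
Of slat1, slat2, slat3, slat4, slat5, slat6 only 4 to 6 are there at a start; the rules pass over those that are not, and their reading is None.
At some moment in a run one of slat1, slat2, slat3, slat4, slat5, slat6 may be knocked a few centimetres aside while the robot is not near it.
It also fails if it takes over 210 s, if anything falls off the work surface, if the arm or the gripper's body presses on something with over 40 N, if the wrist force passes 120 N, or if a joint passes its speed limit or range.

ROBOT

A 6-joint arm with a two-finger parallel gripper is mounted at the origin on the work surface. World frame = base frame: x ahead of the robot, y to its left, z up, the work surface at z = 0. Lengths are in m, angles in degrees, forces in N, time in s.
With the tool pointing down it reaches from about 0.3 to 0.75 m from the base axis. Payload 8.5 kg.
Tool frame: the origin (TCP) lies on the mounting face of the last link; the fingertips stand tip_extent ahead of it and the grasp point (between the pads) lies 155 mm ahead of it (tip_extent is the distance from the TCP to the fingertips, in m); z points along the fingers, y is the line along which they close (so a half turn about z gives the same grasp; the last joint's range is limited). The gripper opens to 85 mm and grips with 20 to 120 N. Pads are 22 mm wide; open, the fingers measure 114 mm over their backs; the gripper's body (76 mm by 85 mm) begins 54 mm behind the grasp point. The pads swing forward as they close: fully open they stand 13 mm farther back than shut.
Start: joints at [59.857, 21.807, 74.336, -0, 83.858, -12.336], TCP at [0.168, 0.524, 0.405] pointing down, gripper open.
Joint ranges: [-178.18, 178.18], [-50.72, 133.34], [12.68, 142.11], [-81.47, 261.47], [9.98, 163.14], [-165.26, 165.26]. Speed limits (degrees/s): [136.94, 136.94, 180, 180, 180, 180].

INTERFACE

Orientations are given as a 3x3 rotation matrix whose columns are the frame's x, y, z axes.
In Python, from rig import observe, get_image, camera_params, close_job, tip_extent gives the robot as it stands.
- The arm moves only by the shell command python3 -m creep 'ROWS' [FORCE]. ROWS is JSON, a list of rows, each an object with "jaw": the gripper's target within -1 to 1 (shut at 1, half-way at 0, fully open at -1); "travel": the shift along the world's x, y, z in mm, a list of three; "roll": the turn about the world's z in rad. A call has 1 to 12 rows; each row is the pose to reach, as a shift and turn from the pose commanded when the call began; what a row does not reach only later rows make up. A row lasts 1/10 s, in which the tool goes at most 50 mm and 8.59 degrees, less where a joint would pass 70% of its speed; a pose out of reach is approached as far as the arm can. A call with a gripper value outside its range is refused whole. The fingers move at their own pace and stop on an object; FORCE is the grip in N (left out, the last holds). Time passes only in rows, so rows that repeat a pose let the fingers close. It gives the time, the measured TCP pose, the force, the opening and the grip force at its end, in the units of the state.
- observe(): the state, without advancing time (a new reading comes with each control period).
- get_image(name): name is "scene" or "side" or "wrist"; returns (picture, depth): 400x640x3 uint8, red, green, blue; 400x640 float32, m along the optical axis (not along the pixel's ray), 0 where there is no reading.
- camera_params(name): a dict with "mtx" (3x3 intrinsics, pixels), "extrinsics" (4x4, takes a point from camera to world coordinates). Camera axes: x right, y down, z forward; pixel columns grow to the right and rows downward; lengths in m; the calibration is good to about 2 mm. A picture is of the moment at which its call begins: read the wrist's pose just before it. camera_params takes no time and is no camera call; for the wrist camera it gives the pose at the moment of the call.
- close_job(): hands the job in; it is judged then, once.
The state is a dict: "time_s": time; "q": joint angles; "qvel": joint speeds; "joint_efforts": joint torques, N m; "position": TCP position; "tool_rot": TCP orientation; "ft_force": force on the tool from outside, world axes, zero at the start; "wrist_torque": the same for the moment, N m; "grip_width": finger opening in m; "gripper_force": force on a finger pad.
Only numpy, scipy, OpenCV 4.12 (cv2) and the standard library are available. Lean on these libraries where they do the work, as an engineer would, in place of code of your own. Each camera call takes 0.05 s, during which the arm holds its last target. There are 200 camera calls.

## Working session

There is one attempt and no reset: what is moved stays moved. The work goes in short steps, Python scripts to look and compute and a shell command to move; the robot and the scene stay as the last step left them, time stands still between calls to the robot, and variables do not carry over. Pictures are saved under pics/ and viewed, at most 14 in all, crops included, and the job is handed in when it is done.

```bash
mkdir -p pics; ls
python3 - <<'E'
from rig import *
import cv2
print(observe()); print(tip_extent)
for n in("scene","side"):
    im,d=get_image(n); cv2.imwrite(f"pics/{n}0.png",im[...,::-1]); p=camera_params(n); print(n,p["mtx"].tolist(),p["extrinsics"].round(4).tolist())
E
```

```text
pics
{'time_s': 0.0, 'q': array([ 5.98574668e+01,  2.18421781e+01,  7.43849676e+01, -1.77636256e-03,
        8.38598088e+01, -1.23383043e+01]), 'qvel': array([ 0.0074836 , -0.06542437, -0.03289059,  0.10504934, -0.03190419,
       -0.07716769]), 'joint_efforts': array([-1.87884179e-04, -4.48466313e+01, -2.31279874e+01, -2.22984054e-04,
        4.76421046e-03,  6.09929174e-06]), 'position': array([0.16817676, 0.52361173, 0.4040992 ]), 'tool_rot': array([[-9.52107741e-01,  3.05761851e-01, -7.35430393e-04],
       [ 3.05762594e-01,  9.52106860e-01, -1.32790286e-03],
       [ 2.94186285e-04, -1.48917370e-03, -9.99998848e-01]]), 'ft_force': array([-0.1437335 , -0.29951084, -0.58489018]), 'wrist_torque': array([-0.00126698,  0.06403563,  0.00254643]), 'gripper_force': 0.0, 'grip_width': 0.08566985310082921}
0.1734
scene [[450.52172444120293, 0.0, 318.1769787063854], [0.0, 450.52172444120293, 207.55912610200656], [0.0, 0.0, 1.0]] [[-0.3004, 0.6539, -0.6944, 1.3328], [0.9538, 0.2031, -0.2213, 0.2498], [-0.0037, -0.7288, -0.6847, 0.9127], [0.0, 0.0, 0.0, 1.0]]
side [[493.5118625769941, 0.0, 323.1420182296398], [0.0, 493.5118625769941, 207.10412038027948], [0.0, 0.0, 1.0]] [[0.947, -0.2388, 0.215, 0.2089], [-0.3212, -0.7195, 0.6157, -0.8406], [0.0076, -0.6521, -0.7581, 1.0696], [0.0, 0.0, 0.0, 1.0]]
```

View pics/scene0.png

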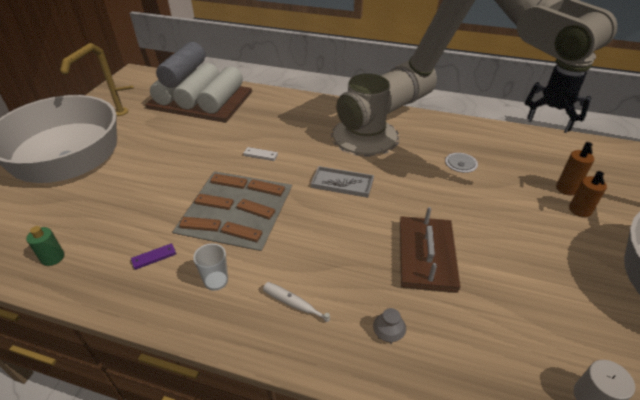

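View pics/side0.png

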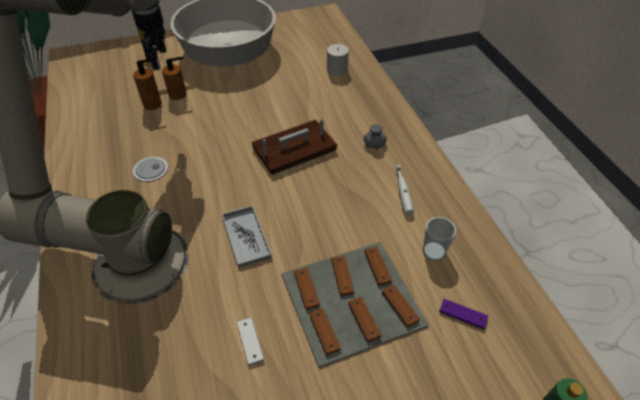

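The scene view shows six orange-brown slats on the mat, at (229,181), (266,187), (214,201), (256,209), (200,224) and (241,231). The look-alikes are white at (260,153) and purple at (153,257), both off the mat, so I exclude them. The press is at (428,253). The side view agrees on all of this.

```bash
cat > h.py <<'E'
from rig import *
import numpy as np, cv2
def cloud(n):
    p=camera_params(n); im,d=get_image(n); K=p["mtx"];E=p["extrinsics"]
    v,u=np.mgrid[:400,:640]
    P=np.stack([(u-K[0,2])/K[0,0]*d,(v-K[1,2])/K[1,1]*d,d],-1)@E[:3,:3].T+E[:3,3]
    P[d<=0]=np.nan
    return im,P
def rects(im,P,mask,minn=40,show=True):
    n,l=cv2.connectedComponents(mask.astype(np.uint8),connectivity=4); out=[]
    for i in range(1,n):
        m=l==i
        if m.sum()<minn: continue
        q=P[m]; (c,s,a)=cv2.minAreaRect((q[:,:2]*1000).astype(np.float32))
        if s[0]<s[1]: a+=90; s=s[::-1]
        a=(a+90)%180-90
        v,u=np.nonzero(m)
        out.append((round(c[0],1),round(c[1],1),round(float(np.median(q[:,2])*1000),1),np.round(s,0).tolist(),round(a,1),(int(u.mean()),int(v.mean())),int(m.sum())))
    if show:
        for o in out: print(o)
    return out
def teak(im,P,zlo=.012,zhi=.09):
    h=cv2.cvtColor(im,cv2.COLOR_RGB2HSV)
    return (h[...,0]<14)&(h[...,1]>110)&(h[...,2]>90)&(P[...,2]>zlo)&(P[...,2]<zhi)&(P[...,0]>.3)&(P[...,0]<.75)
E
python3 - <<'E'
from h import *
for n in("scene","side"):
    im,P=cloud(n); z=P[...,2]; print(n); R=(P[...,0]>.3)&(P[...,0]<.75)&(abs(P[...,1])<.5)
    print("teak");rects(im,P,teak(im,P))
    print("raised .012-.028");rects(im,P,R&(z>.013)&(z<.04),100)
    print("mat");rects(im,P,R&(z>.004)&(z<.013),1500)
    print("high");rects(im,P,R&(z>.045)&(z<.14),15)
    pix=[(214,201),(241,231),(428,253)] if n=="scene" else [(343,275),(294,146)]
    for u,v in pix: print(im[v,u],P[v,u].round(4))
E
```

```text
scene
teak
(390.5, -340.3, 22.1, [110.0, 37.0], -86.4, (228, 179), 249)
(386.1, -219.2, 22.3, [110.0, 35.0], 87.9, (266, 186), 260)
(489.9, -341.2, 22.3, [109.0, 36.0], -87.1, (213, 200), 287)
(481.0, -211.2, 22.1, [109.0, 38.0], 83.1, (256, 207), 297)
(585.6, -336.7, 22.1, [111.0, 37.0], -79.3, (199, 222), 335)
(579.6, -212.0, 22.2, [109.0, 35.0], 87.9, (241, 230), 344)
raised .012-.028
(390.8, -341.6, 21.6, [113.0, 42.0], -87.0, (228, 180), 335)
(317.8, -4.7, 17.0, [180.0, 32.0], 89.2, (340, 188), 127)
(384.9, -218.7, 21.6, [111.0, 41.0], 88.5, (266, 186), 347)
(484.0, -341.2, 21.6, [110.0, 52.0], -86.0, (213, 200), 385)
(480.9, -211.9, 21.6, [112.0, 42.0], 82.3, (255, 208), 400)
(501.5, 285.4, 30.3, [238.0, 141.0], 10.9, (428, 254), 3615)
(584.3, -336.3, 21.8, [113.0, 41.0], -78.8, (200, 223), 435)
(578.3, -212.4, 21.7, [112.0, 41.0], 86.3, (241, 230), 453)
(719.6, -400.0, 14.5, [106.0, 37.0], -44.2, (155, 253), 270)
(741.8, -24.3, 28.3, [109.0, 27.0], 80.4, (278, 290), 274)
mat
(482.5, -278.2, 8.3, [290.0, 269.0], 2.5, (235, 212), 3528)
high
(409.5, 266.8, 67.2, [12.0, 9.0], -87.
[... 1150 characters left out ...]
, 88.3, (306, 288), 595)
(583.8, -339.5, 21.4, [112.0, 39.0], -79.3, (400, 305), 669)
(488.1, -344.6, 21.5, [113.0, 38.0], -86.8, (364, 319), 693)
(719.2, -403.6, 14.8, [106.0, 37.0], -44.5, (462, 313), 322)
(389.2, -345.0, 21.5, [111.0, 37.0], -87.1, (324, 331), 726)
mat
(483.7, -278.5, 7.9, [283.0, 270.0], 2.5, (351, 305), 6802)
high
(597.6, 297.3, 65.3, [13.0, 10.0], 70.8, (321, 124), 42)
(741.8, 225.9, 65.0, [36.0, 15.0], 89.5, (373, 130), 47)
(501.4, 281.7, 63.3, [99.0, 22.0], 11.7, (293, 136), 191)
(407.4, 261.7, 67.7, [16.0, 10.0], 24.8, (264, 145), 44)
(726.7, -213.2, 78.4, [75.0, 46.0], -90.0, (434, 237), 469)
[115  70  41] [ 0.4808 -0.2186  0.0234]
[43 27 16] [0.499  0.2724 0.0274]
```

Two views agree to about 3 mm. Slat tops are at 22 mm, the bar top is at 66 mm, and the press is near (503,283) mm with a yaw of 11°. All six slats are teak. I'll move above the press and check from near.

```bash
python3 -m creep '[{"travel":[40,-28,0],"roll":0.1,"jaw":-1},{"travel":[80,-56,0],"roll":0.2,"jaw":-1},{"travel":[120,-84,0],"roll":0.3,"jaw":-1},{"travel":[160,-112,0],"roll":0.4,"jaw":-1},{"travel":[200,-140,0],"roll":0.5,"jaw":-1},{"travel":[240,-168,0],"roll":0.5,"jaw":-1},{"travel":[280,-196,0],"roll":0.5,"jaw":-1},{"travel":[310,-220,0],"roll":0.5,"jaw":-1},{"travel":[335,-241,0],"roll":0.5,"jaw":-1},{"travel":[335,-241,0],"roll":0.5,"jaw":-1},{"travel":[335,-241,0],"roll":0.5,"jaw":-1}]'
python3 - <<'E'
from h import *
s=observe(); print(s["position"],np.degrees(np.arctan2(s["tool_rot"][1,1],s["tool_rot"][0,1])),s["q"].round(1))
im,P=cloud("wrist"); cv2.imwrite("pics/w1.png",im[...,::-1]); print(camera_params("wrist")["extrinsics"].round(3).tolist())
z=P[...,2]
for lo,hi in((.022,.04),(.055,.072),(.1,.4)): print(lo);rects(im,P,(z>lo)&(z<hi),60)
im,P=cloud("side"); q=P[(abs(P[...,0]-.503)<.08)&(abs(P[...,1]-.283)<.09)&(P[...,2]>.12)]; print("lowest gripper z",np.sort(q[:,2])[:12].round(4))
E
```

```text
time_s: 1.3
position: [0.5034, 0.2824, 0.4043]
tool_rot: [[-0.982, -0.187, -0.001], [-0.187, 0.982, -0.0], [0.001, 0.0, -1.0]]
ft_force: [0.1, 0.5, 0.1]
grip_width: 0.0857
gripper_force: 0.0
[0.50337919 0.28235415 0.40431934] 100.77460504699474 [ 17.5  24.6  69.9   0.   85.6 -83.2]
[[-0.187, 0.932, 0.311, 0.422], [0.982, 0.177, 0.06, 0.268], [0.0, 0.317, -0.948, 0.372], [0.0, 0.0, 0.0, 1.0]]
0.022
(500.9, 283.8, 28.0, [230.0, 140.0], 10.6, (317, 148), 27576)
(744.2, -9.2, 26.2, [114.0, 24.0], 76.0, (40, 309), 1359)
(745.3, 232.2, 32.9, [71.0, 56.0], 81.6, (241, 341), 1549)
0.055
(500.0, 283.9, 64.7, [99.0, 13.0], 10.5, (317, 169), 1491)
(593.8, 301.4, 63.8, [12.0, 6.0], -81.0, (317, 261), 97)
(752.4, 231.5, 65.1, [39.0, 38.0], 7.1, (233, 368), 845)
0.1
(499.3, 281.7, 297.7, [150.0, 32.0], -79.8, (315, 356), 35959)
lowest gripper z [0.2423 0.2427 0.2431 0.2431 0.2441 0.2444 0.2449 0.2454 0.2459 0.2459
 0.2468 0.2469]
```

View pics/w1.png

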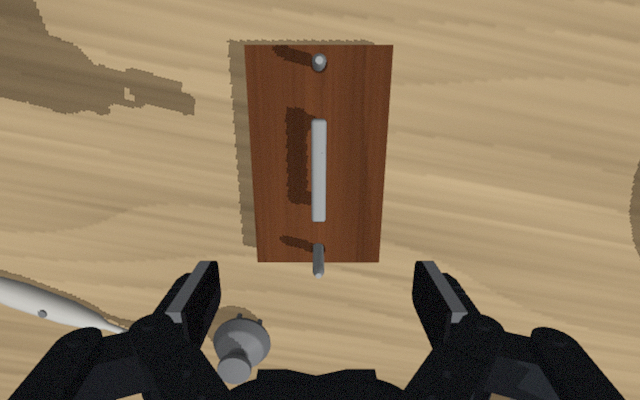

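The wrist view shows the bar centred at (318,169), midway between the open fingers, and both pins on its axis. Yaw matches. Open fingertips stand about 162 mm ahead of the TCP. Next I descend and grip.

```bash
python3 -m creep '[{"travel":[-1,1,-50],"roll":0,"jaw":-0.2},{"travel":[-1,1,-100],"roll":0,"jaw":-0.2},{"travel":[-1,1,-150],"roll":0,"jaw":-0.2},{"travel":[-1,1,-175],"roll":0,"jaw":-0.2},{"travel":[-1,1,-189],"roll":0,"jaw":-0.2},{"travel":[-1,1,-189],"roll":0,"jaw":-0.2},{"travel":[-1,1,-189],"roll":0,"jaw":0.3},{"travel":[-1,1,-189],"roll":0,"jaw":0.5}]' 40
python3 -m creep '[{"travel":[0,0,0],"roll":0,"jaw":1},{"travel":[0,0,0],"roll":0,"jaw":1},{"travel":[0,0,0],"roll":0,"jaw":1},{"travel":[0,0,0],"roll":0,"jaw":1},{"travel":[0,0,0],"roll":0,"jaw":1}]' 100
```

```text
time_s: 2.2
position: [0.5021, 0.2841, 0.217]
tool_rot: [[-0.982, -0.189, 0.002], [-0.189, 0.982, 0.001], [-0.002, 0.0, -1.0]]
ft_force: [0.2, -0.4, 0.4]
grip_width: 0.023
gripper_force: 0.0
time_s: 2.7
position: [0.5022, 0.284, 0.2173]
tool_rot: [[-0.982, -0.188, 0.002], [-0.188, 0.982, 0.001], [-0.003, 0.001, -1.0]]
ft_force: [-1.2, 0.6, 6.2]
grip_width: 0.0121
gripper_force: 98.5
```

```bash
python3 -m creep '[{"travel":[0,0,5],"roll":0,"jaw":1},{"travel":[0,0,10],"roll":0,"jaw":1},{"travel":[0,0,20],"roll":0,"jaw":1},{"travel":[0,0,35],"roll":0,"jaw":1},{"travel":[0,0,50],"roll":0,"jaw":1},{"travel":[0,0,65],"roll":0,"jaw":1},{"travel":[0,0,80],"roll":0,"jaw":1},{"travel":[0,0,95],"roll":0,"jaw":1},{"travel":[0,0,110],"roll":0,"jaw":1},{"travel":[0,0,110],"roll":0,"jaw":1},{"travel":[0,0,110],"roll":0,"jaw":1}]' 100
python3 - <<'E'
from h import *
for n in("scene","side"):
    im,P=cloud(n); cv2.imwrite(f"pics/{n}1.png",im[150:330,330:550][...,::-1] if n=="scene" else im[40:220,200:420][...,::-1])
    m=(abs(P[...,0]-.502)<.16)&(abs(P[...,1]-.283)<.13)&(P[...,2]>.12)&(P[...,2]<.155); q=P[m]
    A=np.c_[q,np.ones(len(q))]; c,*_=np.linalg.lstsq(np.c_[q[:,:2],np.ones(len(q))],q[:,2],rcond=None); r=q[:,2]-np.c_[q[:,:2],np.ones(len(q))]@c
    k=abs(r)<.004; c,*_=np.linalg.lstsq(np.c_[q[k][:,:2],np.ones(k.sum())],q[k][:,2],rcond=None)
    print(n,c,len(q)); rects(im,P,m,200)
    print("pins");rects(im,P,(abs(P[...,0]-.502)<.14)&(abs(P[...,1]-.283)<.1)&(P[...,2]>.03)&(P[...,2]<.1),15)
    print("deck");rects(im,P,(abs(P[...,0]-.502)<.14)&(abs(P[...,1]-.283)<.12)&(P[...,2]>.010)&(P[...,2]<.024),100)
E
```

```text
time_s: 3.8
position: [0.502, 0.2835, 0.3256]
tool_rot: [[-0.982, -0.188, -0.0], [-0.188, 0.982, -0.0], [0.0, -0.0, -1.0]]
ft_force: [-0.4, -0.1, -3.6]
grip_width: 0.0122
gripper_force: 97.8
scene [-0.00437935 -0.00090833  0.14122568] 3249
(503.5, 284.5, 138.6, [234.0, 141.0], 10.8, (434, 230), 3185)
pins
(600.1, 303.0, 61.7, [11.0, 11.0], -19.9, (432, 271), 85)
deck
(505.2, 285.3, 18.3, [231.0, 140.0], 10.8, (425, 269), 1930)
side [-0.00197293  0.00245503  0.1370988 ] 2294
(501.6, 281.4, 136.8, [233.0, 151.0], 10.1, (291, 120), 2293)
pins
(597.6, 296.9, 47.2, [13.0, 10.0], 71.5, (321, 129), 29)
(405.7, 260.6, 57.0, [12.0, 9.0], -4.8, (264, 147), 51)
deck
(501.7, 280.7, 17.0, [231.0, 146.0], 10.5, (294, 150), 1899)
```

The board is level and held. I'll set it down in the clear stretch, shifting it -260 mm in y with no roll, so the way back is exact.

```bash
python3 -m creep '[{"travel":[0,-30,0],"roll":0,"jaw":1},{"travel":[0,-65,0],"roll":0,"jaw":1},{"travel":[0,-100,0],"roll":0,"jaw":1},{"travel":[0,-135,0],"roll":0,"jaw":1},{"travel":[0,-170,0],"roll":0,"jaw":1},{"travel":[0,-205,0],"roll":0,"jaw":1},{"travel":[0,-240,0],"roll":0,"jaw":1},{"travel":[0,-260,0],"roll":0,"jaw":1},{"travel":[0,-260,-35],"roll":0,"jaw":1},{"travel":[0,-260,-70],"roll":0,"jaw":1},{"travel":[0,-260,-100],"roll":0,"jaw":1},{"travel":[0,-260,-115],"roll":0,"jaw":1}]' 100
python3 -m creep '[{"travel":[0,0,-4],"roll":0,"jaw":1},{"travel":[0,0,-8],"roll":0,"jaw":1},{"travel":[0,0,-11],"roll":0,"jaw":1},{"travel":[0,0,-13],"roll":0,"jaw":1},{"travel":[0,0,-13],"roll":0,"jaw":1},{"travel":[0,0,-13],"roll":0,"jaw":1}]'
```

```text
time_s: 5.1
position: [0.5015, 0.0236, 0.2079]
tool_rot: [[-0.982, -0.188, -0.005], [-0.188, 0.982, 0.001], [0.004, 0.002, -1.0]]
ft_force: [0.2, -0.6, -3.4]
grip_width: 0.0119
gripper_force: 98.0
time_s: 5.7
position: [0.5022, 0.0237, 0.1993]
tool_rot: [[-0.982, -0.188, 0.002], [-0.188, 0.982, -0.001], [-0.002, -0.001, -1.0]]
ft_force: [-3.3, -0.6, 6.7]
grip_width: 0.0124
gripper_force: 99.6
```

```bash
python3 -m creep '[{"travel":[0,0,0],"roll":0,"jaw":0.3},{"travel":[0,0,0],"roll":0,"jaw":0},{"travel":[0,0,0],"roll":0,"jaw":-0.4},{"travel":[0,0,40],"roll":0,"jaw":-0.4},{"travel":[0,0,85],"roll":0,"jaw":-0.4},{"travel":[10,-40,85],"roll":-0.14,"jaw":-0.4},{"travel":[22,-80,85],"roll":-0.28,"jaw":-0.4},{"travel":[36,-120,85],"roll":-0.42,"jaw":-0.4},{"travel":[48,-160,85],"roll":-0.56,"jaw":-0.4},{"travel":[62,-200,85],"roll":-0.7,"jaw":-0.4},{"travel":[77,-237,85],"roll":-0.84,"jaw":-0.4},{"travel":[77,-237,85],"roll":-0.98,"jaw":-0.4}]' 40
python3 -m creep '[{"travel":[0,0,0],"roll":-0.14,"jaw":-0.4},{"travel":[0,0,0],"roll":-0.28,"jaw":-0.4},{"travel":[0,0,0],"roll":-0.42,"jaw":-0.4},{"travel":[0,0,0],"roll":-0.56,"jaw":-0.4},{"travel":[0,0,0],"roll":-0.7,"jaw":-0.4},{"travel":[0,0,0],"roll":-0.83,"jaw":-0.4},{"travel":[0,0,0],"roll":-0.83,"jaw":-0.4},{"travel":[0,0,0],"roll":-0.83,"jaw":-0.4}]'
python3 - <<'E'
from h import *
print(observe()["q"].round(1))
for n in("scene","side"):
    im,P=cloud(n); print(n); rects(im,P,teak(im,P)&(P[...,1]<-.1))
    rects(im,P,(abs(P[...,0]-.502)<.14)&(abs(P[...,1]-.02)<.12)&(P[...,2]>.008)&(P[...,2]<.02),600)
im,P=cloud("wrist");cv2.imwrite("pics/w2.png",im[...,::-1]);rects(im,P,teak(im,P),300)
E
```

```text
time_s: 6.9
position: [0.58, -0.2177, 0.2823]
tool_rot: [[-0.696, 0.718, 0.001], [0.718, 0.696, -0.002], [-0.002, -0.0, -1.0]]
ft_force: [-0.9, 1.0, -0.0]
grip_width: 0.0601
gripper_force: 0.0
time_s: 7.7
position: [0.5792, -0.2134, 0.2827]
tool_rot: [[0.046, 0.999, -0.0], [0.999, -0.046, -0.0], [-0.0, -0.0, -1.0]]
ft_force: [-0.2, -0.8, 0.5]
grip_width: 0.06
gripper_force: 0.0
[-31.2  34.5  73.5  -0.   72.1 -28.5]
scene
(386.8, -218.1, 22.3, [110.0, 37.0], 85.9, (266, 186), 265)
(490.5, -351.0, 23.0, [33.0, 25.0], 39.0, (210, 198), 51)
(483.1, -210.4, 22.2, [111.0, 38.0], 79.7, (256, 207), 309)
(579.3, -302.8, 22.3, [46.0, 36.0], -86.2, (211, 223), 130)
(578.3, -212.5, 22.4, [110.0, 37.0], 87.5, (241, 230), 357)
(501.6, 23.9, 12.3, [237.0, 140.0], 10.9, (331, 235), 2931)
side
(576.4, -213.9, 21.8, [110.0, 34.0], 87.4, (377, 264), 445)
(480.1, -213.3, 21.7, [108.0, 34.0], 81.9, (342, 274), 481)
(383.5, -220.2, 21.8, [112.0, 34.0], 88.4, (306, 287), 499)
(578.3, -305.4, 21.7, [42.0, 34.0], -81.5, (392, 293), 178)
(486.5, -328.7, 21.8, [77.0, 34.0], -87.3, (360, 311), 327)
(395.3, -340.6, 21.8, [107.0, 33.0], -78.7, (324, 324), 266)
(502.4, 21.2, 11.6, [232.0, 145.0], 10.6, (319, 209), 2591)
```

View pics/w2.png

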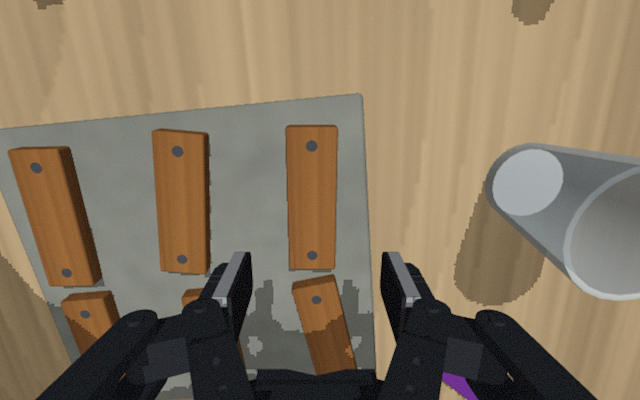

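The wrist view shows slat F at (312,197), midway between the fingers and parallel to them. The board lies at (502,23) on the vanity, clear of everything. Next: pick F and carry it to the first-layer far place.

```bash
python3 -m creep '[{"travel":[-1,0,-45],"roll":0,"jaw":-0.4},{"travel":[-1,0,-80],"roll":0,"jaw":-0.4},{"travel":[-1,0,-95],"roll":0,"jaw":-0.4},{"travel":[-1,0,-102],"roll":0,"jaw":-0.4},{"travel":[-1,0,-102],"roll":0,"jaw":-0.4},{"travel":[-1,0,-102],"roll":0,"jaw":0.3},{"travel":[-1,0,-102],"roll":0,"jaw":0.6},{"travel":[-1,0,-102],"roll":0,"jaw":0.6},{"travel":[-1,0,-102],"roll":0,"jaw":0.6}]' 50
python3 -m creep '[{"travel":[0,0,15],"roll":0,"jaw":0.6},{"travel":[0,0,60],"roll":0,"jaw":0.6},{"travel":[0,0,102],"roll":0,"jaw":0.6},{"travel":[0,0,102],"roll":0,"jaw":0.6}]'
```

```text
time_s: 8.75
position: [0.5785, -0.2135, 0.1823]
tool_rot: [[0.05, 0.999, 0.002], [0.999, -0.05, -0.001], [-0.001, 0.003, -1.0]]
ft_force: [-0.4, 0.5, 6.8]
grip_width: 0.0344
gripper_force: 51.6
time_s: 9.15
position: [0.5788, -0.2136, 0.2891]
tool_rot: [[0.05, 0.999, 0.01], [0.999, -0.05, -0.006], [-0.005, 0.01, -1.0]]
ft_force: [0.4, -0.6, -0.3]
grip_width: 0.035
gripper_force: 50.8
```

```bash
python3 -m creep '[{"travel":[-4,40,0],"roll":0.05,"jaw":0.6},{"travel":[-8,87,0],"roll":0.1,"jaw":0.6},{"travel":[-12,134,0],"roll":0.15,"jaw":0.6},{"travel":[-17,181,0],"roll":0.2,"jaw":0.6},{"travel":[-21,228,0],"roll":0.234,"jaw":0.6},{"travel":[-25,275,0],"roll":0.234,"jaw":0.6},{"travel":[-30,322,0],"roll":0.234,"jaw":0.6},{"travel":[-34,369,0],"roll":0.234,"jaw":0.6},{"travel":[-38,416,0],"roll":0.234,"jaw":0.6},{"travel":[-42,463,0],"roll":0.234,"jaw":0.6},{"travel":[-46,502,0],"roll":0.234,"jaw":0.6},{"travel":[-46,502,0],"roll":0.234,"jaw":0.6}]'
python3 -m creep '[{"travel":[0,0,-40],"roll":0,"jaw":0.6},{"travel":[0,0,-70],"roll":0,"jaw":0.6},{"travel":[0,0,-82],"roll":0,"jaw":0.6},{"travel":[0,0,-88],"roll":0,"jaw":0.6},{"travel":[0,0,-91],"roll":0,"jaw":0.6},{"travel":[0,0,-91.5],"roll":0,"jaw":0.6},{"travel":[0,0,-91.5],"roll":0,"jaw":0.6},{"travel":[0,0,-91.5],"roll":0,"jaw":0.6}]'
```

```text
time_s: 10.35
position: [0.5308, 0.2927, 0.2824]
tool_rot: [[-0.188, 0.982, 0.0], [0.982, 0.188, 0.001], [0.001, 0.0, -1.0]]
ft_force: [-0.7, 0.6, -1.2]
grip_width: 0.0348
gripper_force: 50.8
time_s: 11.15
position: [0.5325, 0.2886, 0.1923]
tool_rot: [[-0.183, 0.983, 0.002], [0.983, 0.183, 0.001], [0.0, 0.002, -1.0]]
ft_force: [1.4, -0.4, 2.5]
grip_width: 0.0347
gripper_force: 51.2
```

```bash
python3 -m creep '[{"travel":[0,0,0],"roll":0,"jaw":-0.1},{"travel":[0,0,0],"roll":0,"jaw":-0.1},{"travel":[0,0,0],"roll":0,"jaw":-0.1},{"travel":[0,0,30],"roll":0,"jaw":-0.1},{"travel":[0,0,70],"roll":0,"jaw":-0.4},{"travel":[0,0,91.5],"roll":0,"jaw":-0.4}]'
python3 -m creep '[{"travel":[-4,-40,0],"roll":-0.05,"jaw":-0.4},{"travel":[-9,-87,0],"roll":-0.1,"jaw":-0.4},{"travel":[-14,-134,0],"roll":-0.15,"jaw":-0.4},{"travel":[-19,-181,0],"roll":-0.2,"jaw":-0.4},{"travel":[-24,-228,0],"roll":-0.25,"jaw":-0.4},{"travel":[-29,-275,0],"roll":-0.3,"jaw":-0.4},{"travel":[-34,-322,0],"roll":-0.328,"jaw":-0.4},{"travel":[-39,-369,0],"roll":-0.328,"jaw":-0.4},{"travel":[-44,-416,0],"roll":-0.328,"jaw":-0.4},{"travel":[-49,-463,0],"roll":-0.328,"jaw":-0.4},{"travel":[-52,-501,0],"roll":-0.328,"jaw":-0.4},{"travel":[-52,-501,0],"roll":-0.328,"jaw":-0.4}]'
cat > look.py <<'E'
from h import *
print(observe()["position"].round(4))
for n in("scene","side"):
    im,P=cloud(n); print(n)
    for o in rects(im,P,teak(im,P),60,False): print(o, "" if o[1]<-100 else "deck")
E
python3 look.py
```

```text
time_s: 11.75
position: [0.5324, 0.2888, 0.2856]
tool_rot: [[-0.183, 0.983, 0.003], [0.983, 0.183, 0.001], [0.0, 0.003, -1.0]]
ft_force: [1.2, 1.4, -0.4]
grip_width: 0.0598
gripper_force: 0.0
time_s: 12.95
position: [0.4798, -0.2164, 0.2827]
tool_rot: [[0.148, 0.989, 0.001], [0.989, -0.148, -0.001], [-0.001, 0.001, -1.0]]
ft_force: [0.3, 1.3, -0.8]
grip_width: 0.0597
gripper_force: 0.0
[ 0.4798 -0.2164  0.2827]
scene
(389.3, -342.7, 22.0, [75.0, 39.0], -89.0, (226, 179), 102) 
(387.7, -218.7, 22.1, [110.0, 38.0], 89.9, (266, 186), 265) 
(487.1, -309.0, 21.9, [45.0, 36.0], -85.9, (224, 201), 99) 
(482.7, -211.1, 22.5, [112.0, 36.0], 81.9, (256, 207), 304) 
(585.4, -336.1, 22.0, [110.0, 37.0], -79.2, (199, 222), 353) 
(511.0, 292.2, 28.9, [204.0, 124.0], 10.8, (433, 257), 924) deck
side
(480.4, -212.6, 21.6, [108.0, 34.0], 82.0, (342, 274), 469) 
(384.2, -221.2, 21.9, [111.0, 34.0], 87.7, (306, 287), 499) 
(584.1, -338.4, 21.8, [108.0, 34.0], -79.4, (400, 304), 524) 
(484.6, -308.5, 21.6, [38.0, 32.0], -88.0, (356, 304), 145) 
(388.4, -332.8, 22.0, [87.0, 34.0], -86.8, (321, 324), 388)
```

```bash
python3 -m creep '[{"travel":[0,0,-45],"roll":0,"jaw":-0.4},{"travel":[0,0,-80],"roll":0,"jaw":-0.4},{"travel":[0,0,-95],"roll":0,"jaw":-0.4},{"travel":[0,0,-102],"roll":0,"jaw":-0.4},{"travel":[0,0,-102],"roll":0,"jaw":-0.4},{"travel":[0,0,-102],"roll":0,"jaw":0.3},{"travel":[0,0,-102],"roll":0,"jaw":0.6},{"travel":[0,0,-102],"roll":0,"jaw":0.6},{"travel":[0,0,-102],"roll":0,"jaw":0.6},{"travel":[0,0,-87],"roll":0,"jaw":0.6},{"travel":[0,0,-40],"roll":0,"jaw":0.6},{"travel":[0,0,0],"roll":0,"jaw":0.6}]' 50
python3 -m creep '[{"travel":[-1,40,0],"roll":0.05,"jaw":0.6},{"travel":[-1,85,0],"roll":0.1,"jaw":0.6},{"travel":[-2,130,0],"roll":0.15,"jaw":0.6},{"travel":[-3,175,0],"roll":0.2,"jaw":0.6},{"travel":[-3,220,0],"roll":0.25,"jaw":0.6},{"travel":[-4,265,0],"roll":0.3,"jaw":0.6},{"travel":[-5,310,0],"roll":0.33,"jaw":0.6},{"travel":[-5,355,0],"roll":0.33,"jaw":0.6},{"travel":[-6,400,0],"roll":0.33,"jaw":0.6},{"travel":[-7,450,0],"roll":0.33,"jaw":0.6},{"travel":[-7,490,0],"roll":0.33,"jaw":0.6},{"travel":[-7,490,0],"roll":0.33,"jaw":0.6}]'
python3 -m creep '[{"travel":[0,0,-40],"roll":0,"jaw":0.6},{"travel":[0,0,-70],"roll":0,"jaw":0.6},{"travel":[0,0,-82],"roll":0,"jaw":0.6},{"travel":[0,0,-88],"roll":0,"jaw":0.6},{"travel":[0,0,-91],"roll":0,"jaw":0.6},{"travel":[0,0,-91.5],"roll":0,"jaw":0.6},{"travel":[0,0,-91.5],"roll":0,"jaw":0.6},{"travel":[0,0,-91.5],"roll":0,"jaw":0.6}]'
```

```text
time_s: 14.25
position: [0.48, -0.2123, 0.2848]
tool_rot: [[0.144, 0.99, 0.0], [0.99, -0.144, -0.0], [-0.0, 0.0, -1.0]]
ft_force: [0.1, -0.3, -1.0]
grip_width: 0.0343
gripper_force: 50.2
time_s: 15.45
position: [0.4723, 0.2815, 0.2833]
tool_rot: [[-0.19, 0.982, 0.002], [0.982, 0.19, 0.001], [0.001, 0.002, -1.0]]
ft_force: [0.9, -0.3, 0.6]
grip_width: 0.0347
gripper_force: 50.2
time_s: 16.25
position: [0.4734, 0.2776, 0.1921]
tool_rot: [[-0.185, 0.983, 0.002], [0.983, 0.185, 0.0], [0.0, 0.002, -1.0]]
ft_force: [0.4, 0.3, 3.1]
grip_width: 0.0346
gripper_force: 50.5
```

```bash
python3 -m creep '[{"travel":[0,0,0],"roll":0,"jaw":-0.1},{"travel":[0,0,0],"roll":0,"jaw":-0.1},{"travel":[0,0,0],"roll":0,"jaw":-0.1},{"travel":[0,0,30],"roll":0,"jaw":-0.1},{"travel":[0,0,70],"roll":0,"jaw":-0.4},{"travel":[0,0,91.5],"roll":0,"jaw":-0.4}]'
python3 -m creep '[{"travel":[-7,-40,0],"roll":-0.05,"jaw":-0.4},{"travel":[-15,-85,0],"roll":-0.1,"jaw":-0.4},{"travel":[-23,-130,0],"roll":-0.15,"jaw":-0.4},{"travel":[-31,-175,0],"roll":-0.2,"jaw":-0.4},{"travel":[-39,-220,0],"roll":-0.223,"jaw":-0.4},{"travel":[-47,-268,0],"roll":-0.223,"jaw":-0.4},{"travel":[-55,-316,0],"roll":-0.223,"jaw":-0.4},{"travel":[-63,-364,0],"roll":-0.223,"jaw":-0.4},{"travel":[-72,-412,0],"roll":-0.223,"jaw":-0.4},{"travel":[-81,-460,0],"roll":-0.223,"jaw":-0.4},{"travel":[-88,-498,0],"roll":-0.223,"jaw":-0.4},{"travel":[-88,-498,0],"roll":-0.223,"jaw":-0.4}]'
cat > look.py <<'E'
from h import *
s=observe();print(s["position"].round(4),s["q"].round(1))
for n in("scene","side"):
    im,P=cloud(n); print(n)
    rects(im,P,teak(im,P)&(P[...,1]<-.1),60)
    print("deck"); rects(im,P,teak(im,P,.026)&(P[...,1]>.15),60)
E
python3 look.py
```

```text
time_s: 16.85
position: [0.4734, 0.2778, 0.2855]
tool_rot: [[-0.185, 0.983, 0.003], [0.983, 0.185, 0.001], [0.0, 0.003, -1.0]]
ft_force: [-0.1, -0.0, -0.3]
grip_width: 0.0596
gripper_force: 0.0
time_s: 18.05
position: [0.3846, -0.2243, 0.2828]
tool_rot: [[0.042, 0.999, 0.001], [0.999, -0.042, -0.002], [-0.002, 0.001, -1.0]]
ft_force: [-0.8, 0.4, 0.1]
grip_width: 0.0597
gripper_force: 0.0
[ 0.3846 -0.2243  0.2828] [-45.5  19.7 101.2  -0.   58.9 -43.1]
scene
(388.9, -313.2, 21.7, [55.0, 33.0], -89.3, (238, 181), 109)
(386.2, -217.1, 22.1, [110.0, 38.0], 85.6, (266, 186), 268)
(489.5, -341.6, 22.1, [109.0, 37.0], -86.7, (213, 200), 297)
(585.2, -335.8, 21.8, [110.0, 37.0], -82.1, (199, 222), 347)
deck
(475.0, 277.7, 32.3, [109.0, 39.0], -79.6, (426, 240), 443)
(533.3, 289.4, 32.4, [109.0, 40.0], -78.2, (428, 257), 478)
side
(383.7, -220.7, 21.4, [110.0, 34.0], 87.3, (306, 287), 493)
(584.6, -337.0, 21.7, [108.0, 35.0], -80.6, (400, 304), 522)
(488.1, -344.1, 21.7, [109.0, 34.0], -86.4, (364, 318), 552)
(387.2, -309.1, 22.0, [51.0, 33.0], -86.8, (318, 317), 204)
deck
(540.9, 291.8, 30.8, [110.0, 29.0], -71.6, (303, 137), 152)
```

```bash
python3 -m creep '[{"travel":[0,0,-45],"roll":0,"jaw":-0.4},{"travel":[0,0,-80],"roll":0,"jaw":-0.4},{"travel":[0,0,-95],"roll":0,"jaw":-0.4},{"travel":[0,0,-102],"roll":0,"jaw":-0.4},{"travel":[0,0,-102],"roll":0,"jaw":-0.4},{"travel":[0,0,-102],"roll":0,"jaw":0.3},{"travel":[0,0,-102],"roll":0,"jaw":0.6},{"travel":[0,0,-102],"roll":0,"jaw":0.6},{"travel":[0,0,-102],"roll":0,"jaw":0.6},{"travel":[0,0,-87],"roll":0,"jaw":0.6},{"travel":[0,0,-40],"roll":0,"jaw":0.6},{"travel":[0,0,0],"roll":0,"jaw":0.6}]' 50
python3 -m creep '[{"travel":[9,45,0],"roll":-0.12,"jaw":0.6},{"travel":[19,92,0],"roll":-0.25,"jaw":0.6},{"travel":[29,139,0],"roll":-0.38,"jaw":0.6},{"travel":[39,186,0],"roll":-0.51,"jaw":0.6},{"travel":[49,233,0],"roll":-0.64,"jaw":0.6},{"travel":[59,280,0],"roll":-0.77,"jaw":0.6},{"travel":[69,327,0],"roll":-0.9,"jaw":0.6},{"travel":[79,374,0],"roll":-1.03,"jaw":0.6},{"travel":[89,421,0],"roll":-1.16,"jaw":0.6},{"travel":[99,468,0],"roll":-1.28,"jaw":0.6},{"travel":[109,513,0],"roll":-1.347,"jaw":0.6},{"travel":[112,533,0],"roll":-1.347,"jaw":0.6}]'
python3 -m creep '[{"travel":[0,0,0],"roll":0,"jaw":0.6},{"travel":[0,0,-30],"roll":0,"jaw":0.6},{"travel":[0,0,-55],"roll":0,"jaw":0.6}]'
```

```text
time_s: 19.35
position: [0.385, -0.2201, 0.285]
tool_rot: [[0.037, 0.999, 0.001], [0.999, -0.037, -0.0], [-0.0, 0.001, -1.0]]
ft_force: [0.0, -0.2, -1.2]
grip_width: 0.0346
gripper_force: 50.3
time_s: 20.55
position: [0.4937, 0.2973, 0.2838]
tool_rot: [[0.983, 0.183, 0.002], [0.183, -0.983, 0.0], [0.002, -0.0, -1.0]]
ft_force: [1.2, -1.2, -0.4]
grip_width: 0.0348
gripper_force: 50.3
time_s: 20.85
position: [0.4934, 0.2954, 0.2279]
tool_rot: [[0.982, 0.187, 0.002], [0.187, -0.982, 0.001], [0.002, -0.0, -1.0]]
ft_force: [0.5, 0.2, -0.7]
grip_width: 0.0345
gripper_force: 50.3
```

```bash
python3 -m creep '[{"travel":[4,17.5,0],"roll":0,"jaw":0.6},{"travel":[4,17.5,0],"roll":0,"jaw":0.6},{"travel":[4,17.5,-10],"roll":0,"jaw":0.6},{"travel":[4,17.5,-18],"roll":0,"jaw":0.6},{"travel":[4,17.5,-22],"roll":0,"jaw":0.6},{"travel":[4,17.5,-22.5],"roll":0,"jaw":0.6},{"travel":[4,17.5,-22.5],"roll":0,"jaw":0.6},{"travel":[4,17.5,-22.5],"roll":0,"jaw":0.6}]'
```

```text
time_s: 21.65
position: [0.4975, 0.3121, 0.2059]
tool_rot: [[0.983, 0.185, -0.001], [0.185, -0.983, -0.001], [-0.001, 0.001, -1.0]]
ft_force: [-3.3, -2.3, 8.7]
grip_width: 0.0344
gripper_force: 51.4
```

```bash
python3 -m creep '[{"travel":[0,0,0],"roll":0,"jaw":-0.1},{"travel":[0,0,0],"roll":0,"jaw":-0.1},{"travel":[0,0,0],"roll":0,"jaw":-0.1},{"travel":[0,0,30],"roll":0,"jaw":-0.1},{"travel":[0,0,70],"roll":0,"jaw":-0.4},{"travel":[0,0,77.5],"roll":0,"jaw":-0.4},{"travel":[0,-30,77.5],"roll":0.1,"jaw":-0.4},{"travel":[0,-75,77.5],"roll":0.23,"jaw":-0.4},{"travel":[0,-120,77.5],"roll":0.36,"jaw":-0.4},{"travel":[0,-165,77.5],"roll":0.49,"jaw":-0.4},{"travel":[0,-210,77.5],"roll":0.62,"jaw":-0.4},{"travel":[0,-255,77.5],"roll":0.742,"jaw":-0.4}]'
python3 -m creep '[{"travel":[0,-45,0],"roll":0.12,"jaw":-0.4},{"travel":[0,-90,0],"roll":0.24,"jaw":-0.4},{"travel":[0,-135,0],"roll":0.36,"jaw":-0.4},{"travel":[-2,-180,0],"roll":0.48,"jaw":-0.4},{"travel":[-4,-225,0],"roll":0.6,"jaw":-0.4},{"travel":[-6,-270,0],"roll":0.7,"jaw":-0.4},{"travel":[-8,-315,0],"roll":0.7,"jaw":-0.4},{"travel":[-8.5,-360,0],"roll":0.7,"jaw":-0.4},{"travel":[-8.5,-400,0],"roll":0.7,"jaw":-0.4},{"travel":[-8.5,-400,0],"roll":0.7,"jaw":-0.4}]'
python3 look.py
```

```text
time_s: 22.85
position: [0.4975, 0.056, 0.2824]
tool_rot: [[0.594, 0.804, -0.0], [0.804, -0.594, 0.0], [-0.0, -0.0, -1.0]]
ft_force: [0.5, 0.1, 0.4]
grip_width: 0.0597
gripper_force: 0.0
time_s: 23.85
position: [0.4886, -0.3467, 0.2818]
tool_rot: [[-0.054, 0.999, 0.0], [0.999, 0.054, -0.001], [-0.001, 0.0, -1.0]]
ft_force: [0.7, 0.7, -0.3]
grip_width: 0.0598
gripper_force: 0.0
[ 0.4886 -0.3467  0.2818] [-46.7  32.9  76.8  -0.   70.2 -49.7]
scene
(391.4, -340.3, 22.3, [109.0, 37.0], -87.6, (228, 179), 252)
(490.9, -341.0, 22.0, [112.0, 38.0], -87.5, (213, 200), 293)
(586.1, -336.1, 22.2, [110.0, 37.0], -80.7, (199, 222), 345)
deck
(498.2, 316.4, 46.4, [111.0, 43.0], 10.8, (440, 247), 479)
(480.0, 253.5, 32.5, [61.0, 40.0], -80.6, (417, 239), 237)
(537.8, 264.2, 32.3, [60.0, 39.0], -78.5, (418, 256), 256)
side
(583.4, -338.5, 21.8, [109.0, 36.0], -78.6, (401, 305), 501)
(488.2, -344.5, 21.7, [108.0, 35.0], -86.0, (365, 319), 507)
(389.1, -344.1, 22.0, [109.0, 34.0], -87.2, (324, 330), 595)
deck
```

```bash
python3 -m creep '[{"travel":[0,0,-45],"roll":0,"jaw":-0.4},{"travel":[0,0,-80],"roll":0,"jaw":-0.4},{"travel":[0,0,-95],"roll":0,"jaw":-0.4},{"travel":[0,0,-102],"roll":0,"jaw":-0.4},{"travel":[0,0,-102],"roll":0,"jaw":-0.4},{"travel":[0,0,-102],"roll":0,"jaw":0.3},{"travel":[0,0,-102],"roll":0,"jaw":0.6},{"travel":[0,0,-102],"roll":0,"jaw":0.6},{"travel":[0,0,-102],"roll":0,"jaw":0.6},{"travel":[0,0,-87],"roll":0,"jaw":0.6},{"travel":[0,0,-40],"roll":0,"jaw":0.6},{"travel":[0,0,0],"roll":0,"jaw":0.6}]' 50
python3 -m creep '[{"travel":[1,35,0],"roll":-0.12,"jaw":0.6},{"travel":[2,75,0],"roll":-0.24,"jaw":0.6},{"travel":[4,115,0],"roll":-0.36,"jaw":0.6},{"travel":[5,155,0],"roll":-0.48,"jaw":0.6},{"travel":[6,195,0],"roll":-0.6,"jaw":0.6},{"travel":[8,235,0],"roll":-0.72,"jaw":0.6},{"travel":[9,275,0],"roll":-0.84,"jaw":0.6},{"travel":[10,315,0],"roll":-0.96,"jaw":0.6},{"travel":[12,355,0],"roll":-1.08,"jaw":0.6},{"travel":[13,395,0],"roll":-1.2,"jaw":0.6},{"travel":[14,430,0],"roll":-1.32,"jaw":0.6},{"travel":[15,450,0],"roll":-1.436,"jaw":0.6}]'
python3 -m creep '[{"travel":[1,40,0],"roll":0,"jaw":0.6},{"travel":[3,85,0],"roll":0,"jaw":0.6},{"travel":[4,125,0],"roll":0,"jaw":0.6},{"travel":[4.7,146.6,0],"roll":0,"jaw":0.6},{"travel":[4.7,146.6,0],"roll":0,"jaw":0.6},{"travel":[4.7,146.6,-30],"roll":0,"jaw":0.6},{"travel":[4.7,146.6,-50],"roll":0,"jaw":0.6},{"travel":[4.7,146.6,-55],"roll":0,"jaw":0.6},{"travel":[4.7,146.6,-55],"roll":0,"jaw":0.6}]'
```

```text
time_s: 25.15
position: [0.4893, -0.3422, 0.2847]
tool_rot: [[-0.058, 0.998, 0.0], [0.998, 0.058, -0.0], [-0.0, 0.0, -1.0]]
ft_force: [0.3, 0.9, -1.4]
grip_width: 0.0348
gripper_force: 50.7
time_s: 26.35
position: [0.5039, 0.1101, 0.2833]
tool_rot: [[0.982, 0.189, 0.001], [0.189, -0.982, 0.0], [0.001, -0.0, -1.0]]
ft_force: [0.8, 0.3, -0.5]
grip_width: 0.0348
gripper_force: 50.7
time_s: 27.25
position: [0.5092, 0.2537, 0.2278]
tool_rot: [[0.982, 0.191, -0.001], [0.191, -0.982, -0.0], [-0.001, 0.0, -1.0]]
ft_force: [-1.1, -0.6, -0.5]
grip_width: 0.0346
gripper_force: 50.7
```

```bash
python3 -m creep '[{"travel":[0,0,-10],"roll":0,"jaw":0.6},{"travel":[0,0,-18],"roll":0,"jaw":0.6},{"travel":[0,0,-22],"roll":0,"jaw":0.6},{"travel":[0,0,-22.5],"roll":0,"jaw":0.6},{"travel":[0,0,-22.5],"roll":0,"jaw":0.6},{"travel":[0,0,-22.5],"roll":0,"jaw":0.6},{"travel":[0,0,-22.5],"roll":0,"jaw":-0.1},{"travel":[0,0,-22.5],"roll":0,"jaw":-0.1},{"travel":[0,0,-22.5],"roll":0,"jaw":-0.1},{"travel":[0,0,10],"roll":0,"jaw":-0.1},{"travel":[0,0,50],"roll":0,"jaw":-0.4},{"travel":[0,0,55],"roll":0,"jaw":-0.4}]'
python3 -m creep '[{"travel":[-7,-40,0],"roll":0.12,"jaw":-0.4},{"travel":[-15,-80,0],"roll":0.24,"jaw":-0.4},{"travel":[-23,-120,0],"roll":0.36,"jaw":-0.4},{"travel":[-31,-160,0],"roll":0.48,"jaw":-0.4},{"travel":[-39,-200,0],"roll":0.6,"jaw":-0.4},{"travel":[-47,-240,0],"roll":0.72,"jaw":-0.4},{"travel":[-55,-280,0],"roll":0.84,"jaw":-0.4},{"travel":[-63,-320,0],"roll":0.96,"jaw":-0.4},{"travel":[-71,-360,0],"roll":1.08,"jaw":-0.4},{"travel":[-80,-400,0],"roll":1.2,"jaw":-0.4},{"travel":[-80,-400,0],"roll":1.32,"jaw":-0.4},{"travel":[-80,-400,0],"roll":1.42,"jaw":-0.4}]'
python3 -m creep '[{"travel":[-8,-40,0],"roll":0,"jaw":-0.4},{"travel":[-16,-80,0],"roll":0,"jaw":-0.4},{"travel":[-24,-120,0],"roll":0,"jaw":-0.4},{"travel":[-32,-160,0],"roll":0,"jaw":-0.4},{"travel":[-39,-196,0],"roll":0,"jaw":-0.4},{"travel":[-39,-196,0],"roll":0,"jaw":-0.4},{"travel":[-39,-196,0],"roll":0,"jaw":-0.4}]'
python3 look.py
```

```text
time_s: 28.45
position: [0.5097, 0.2545, 0.2869]
tool_rot: [[0.981, 0.192, 0.007], [0.192, -0.981, 0.002], [0.008, -0.001, -1.0]]
ft_force: [0.3, -0.1, 0.2]
grip_width: 0.0597
gripper_force: 0.0
time_s: 29.65
position: [0.4287, -0.1469, 0.2822]
tool_rot: [[-0.044, 0.999, -0.0], [0.999, 0.044, 0.0], [0.0, -0.0, -1.0]]
ft_force: [0.3, 0.2, 0.7]
grip_width: 0.0597
gripper_force: 0.0
time_s: 30.35
position: [0.3898, -0.3418, 0.282]
tool_rot: [[-0.041, 0.999, -0.001], [0.999, 0.041, 0.001], [0.001, -0.001, -1.0]]
ft_force: [-0.3, -0.2, -1.5]
grip_width: 0.06
gripper_force: 0.0
[ 0.3898 -0.3418  0.282 ] [-54.4  26.   90.1   0.   64.  -56.7]
scene
(391.5, -341.0, 22.3, [109.0, 34.0], -88.2, (228, 179), 252)
(586.7, -335.4, 22.1, [110.0, 38.0], -81.7, (199, 222), 346)
deck
(508.4, 262.8, 45.8, [114.0, 52.0], 10.6, (418, 245), 549)
(497.6, 315.9, 46.3, [114.0, 42.0], 10.6, (440, 247), 480)
side
(583.6, -337.4, 21.8, [108.0, 36.0], -80.9, (400, 304), 524)
(389.0, -343.6, 21.8, [108.0, 35.0], -87.0, (325, 331), 578)
deck
(502.1, 310.8, 45.0, [102.0, 38.0], 11.3, (290, 133), 209)
(509.2, 261.4, 44.8, [104.0, 53.0], 8.1, (298, 144), 257)
```

```bash
python3 -m creep '[{"travel":[0,0,-45],"roll":0,"jaw":-0.4},{"travel":[0,0,-80],"roll":0,"jaw":-0.4},{"travel":[0,0,-95],"roll":0,"jaw":-0.4},{"travel":[0,0,-102],"roll":0,"jaw":-0.4},{"travel":[0,0,-102],"roll":0,"jaw":-0.4},{"travel":[0,0,-102],"roll":0,"jaw":0.3},{"travel":[0,0,-102],"roll":0,"jaw":0.6},{"travel":[0,0,-102],"roll":0,"jaw":0.6},{"travel":[0,0,-102],"roll":0,"jaw":0.6},{"travel":[0,0,-87],"roll":0,"jaw":0.6},{"travel":[0,0,-40],"roll":0,"jaw":0.6},{"travel":[0,0,0],"roll":0,"jaw":0.6}]' 50
python3 -m creep '[{"travel":[9,40,0],"roll":0.03,"jaw":0.6},{"travel":[18,80,0],"roll":0.06,"jaw":0.6},{"travel":[27,120,0],"roll":0.09,"jaw":0.6},{"travel":[36,160,0],"roll":0.12,"jaw":0.6},{"travel":[45,200,0],"roll":0.147,"jaw":0.6},{"travel":[54,240,0],"roll":0.147,"jaw":0.6},{"travel":[63,280,0],"roll":0.147,"jaw":0.6},{"travel":[72,320,0],"roll":0.147,"jaw":0.6},{"travel":[81,360,0],"roll":0.147,"jaw":0.6},{"travel":[90,400,0],"roll":0.147,"jaw":0.6},{"travel":[92.5,431,0],"roll":0.147,"jaw":0.6},{"travel":[92.5,431,0],"roll":0.147,"jaw":0.6}]'
python3 -m creep '[{"travel":[10,40,0],"roll":0,"jaw":0.6},{"travel":[20,80,0],"roll":0,"jaw":0.6},{"travel":[30,120,0],"roll":0,"jaw":0.6},{"travel":[40,160,0],"roll":0,"jaw":0.6},{"travel":[50,200,0],"roll":0,"jaw":0.6},{"travel":[50,200,0],"roll":0,"jaw":0.6},{"travel":[50,200,0],"roll":0,"jaw":0.6},{"travel":[50,200,-30],"roll":0,"jaw":0.6},{"travel":[50,200,-45],"roll":0,"jaw":0.6},{"travel":[50,200,-45],"roll":0,"jaw":0.6}]'
```

```text
time_s: 31.65
position: [0.39, -0.3415, 0.2848]
tool_rot: [[-0.042, 0.999, 0.0], [0.999, 0.042, -0.0], [-0.0, 0.0, -1.0]]
ft_force: [0.7, -1.1, -0.9]
grip_width: 0.0346
gripper_force: 50.2
time_s: 32.85
position: [0.4823, 0.0923, 0.2833]
tool_rot: [[-0.192, 0.981, 0.001], [0.981, 0.192, 0.001], [0.0, 0.001, -1.0]]
ft_force: [1.1, -1.1, -0.6]
grip_width: 0.0347
gripper_force: 50.2
time_s: 33.85
position: [0.5323, 0.2876, 0.2362]
tool_rot: [[-0.186, 0.983, -0.004], [0.983, 0.186, -0.002], [-0.001, -0.004, -1.0]]
ft_force: [0.6, -0.2, -0.3]
grip_width: 0.0349
gripper_force: 50.2
```

```bash
python3 -m creep '[{"travel":[0,1,-10],"roll":0,"jaw":0.6},{"travel":[0,1,-16],"roll":0,"jaw":0.6},{"travel":[0,1,-18.5],"roll":0,"jaw":0.6},{"travel":[0,1,-18.5],"roll":0,"jaw":0.6},{"travel":[0,1,-18.5],"roll":0,"jaw":0.6},{"travel":[0,1,-18.5],"roll":0,"jaw":-0.1},{"travel":[0,1,-18.5],"roll":0,"jaw":-0.1},{"travel":[0,1,-18.5],"roll":0,"jaw":-0.1},{"travel":[0,1,10],"roll":0,"jaw":-0.1},{"travel":[0,1,40],"roll":0,"jaw":-0.4},{"travel":[0,1,45],"roll":0,"jaw":-0.4}]'
python3 -m creep '[{"travel":[3,-45,0],"roll":-0.02,"jaw":-0.4},{"travel":[7,-90,0],"roll":-0.02,"jaw":-0.4},{"travel":[11,-135,0],"roll":-0.02,"jaw":-0.4},{"travel":[15,-180,0],"roll":-0.02,"jaw":-0.4},{"travel":[19,-225,0],"roll":-0.02,"jaw":-0.4},{"travel":[23,-270,0],"roll":-0.02,"jaw":-0.4},{"travel":[27,-315,0],"roll":-0.02,"jaw":-0.4},{"travel":[31,-360,0],"roll":-0.02,"jaw":-0.4},{"travel":[35,-405,0],"roll":-0.02,"jaw":-0.4},{"travel":[35,-425,0],"roll":-0.02,"jaw":-0.4},{"travel":[35,-425,0],"roll":-0.02,"jaw":-0.4}]'
python3 -m creep '[{"travel":[4,-45,0],"roll":0,"jaw":-0.4},{"travel":[8,-90,0],"roll":0,"jaw":-0.4},{"travel":[12,-135,0],"roll":0,"jaw":-0.4},{"travel":[17.5,-180,0],"roll":0,"jaw":-0.4},{"travel":[17.5,-200,0],"roll":0,"jaw":-0.4},{"travel":[17.5,-200,0],"roll":0,"jaw":-0.4},{"travel":[17.5,-200,0],"roll":0,"jaw":-0.4}]'
python3 look.py
```

```text
time_s: 34.95
position: [0.533, 0.2905, 0.286]
tool_rot: [[-0.188, 0.982, 0.006], [0.982, 0.188, 0.002], [0.001, 0.006, -1.0]]
ft_force: [-0.0, 0.0, 0.4]
grip_width: 0.0596
gripper_force: 0.0
time_s: 36.05
position: [0.5674, -0.1374, 0.2819]
tool_rot: [[-0.165, 0.986, -0.001], [0.986, 0.165, -0.0], [0.0, -0.001, -1.0]]
ft_force: [0.3, 0.4, 0.1]
grip_width: 0.06
gripper_force: 0.0
time_s: 36.75
position: [0.5853, -0.3335, 0.2821]
tool_rot: [[-0.169, 0.986, -0.001], [0.986, 0.169, 0.001], [0.001, -0.001, -1.0]]
ft_force: [0.3, 0.7, -0.2]
grip_width: 0.0598
gripper_force: 0.0
[ 0.5853 -0.3335  0.2821] [-39.7  39.8  62.8   0.   77.5 -49.4]
scene
(585.0, -336.4, 22.1, [110.0, 38.0], -80.3, (199, 222), 346)
deck
(501.0, 282.9, 56.1, [110.0, 106.0], -78.9, (429, 244), 974)
(557.1, 270.3, 46.0, [49.0, 14.0], -63.8, (419, 259), 61)
(546.1, 326.9, 45.5, [45.0, 16.0], -63.1, (442, 261), 60)
side
(583.2, -337.9, 21.8, [109.0, 33.0], -79.3, (401, 305), 503)
deck
```

```bash
python3 -m creep '[{"travel":[-1,-3,-45],"roll":0,"jaw":-0.4},{"travel":[-1,-3,-80],"roll":0,"jaw":-0.4},{"travel":[-1,-3,-95],"roll":0,"jaw":-0.4},{"travel":[-1,-3,-102],"roll":0,"jaw":-0.4},{"travel":[-1,-3,-102],"roll":0,"jaw":-0.4},{"travel":[-1,-3,-102],"roll":0,"jaw":0.3},{"travel":[-1,-3,-102],"roll":0,"jaw":0.6},{"travel":[-1,-3,-102],"roll":0,"jaw":0.6},{"travel":[-1,-3,-102],"roll":0,"jaw":0.6},{"travel":[-1,-3,-87],"roll":0,"jaw":0.6},{"travel":[-1,-3,-40],"roll":0,"jaw":0.6},{"travel":[-1,-3,0],"roll":0,"jaw":0.6}]' 50
python3 -m creep '[{"travel":[-7,40,0],"roll":0.02,"jaw":0.6},{"travel":[-14,80,0],"roll":0.02,"jaw":0.6},{"travel":[-21,120,0],"roll":0.02,"jaw":0.6},{"travel":[-28,160,0],"roll":0.02,"jaw":0.6},{"travel":[-35,200,0],"roll":0.02,"jaw":0.6},{"travel":[-42,240,0],"roll":0.02,"jaw":0.6},{"travel":[-49,280,0],"roll":0.02,"jaw":0.6},{"travel":[-56,320,0],"roll":0.02,"jaw":0.6},{"travel":[-63,360,0],"roll":0.02,"jaw":0.6},{"travel":[-70,400,0],"roll":0.02,"jaw":0.6},{"travel":[-71,414,0],"roll":0.02,"jaw":0.6},{"travel":[-71,414,0],"roll":0.02,"jaw":0.6}]'
python3 -m creep '[{"travel":[-8,40,0],"roll":0,"jaw":0.6},{"travel":[-16,80,0],"roll":0,"jaw":0.6},{"travel":[-24,120,0],"roll":0,"jaw":0.6},{"travel":[-32,160,0],"roll":0,"jaw":0.6},{"travel":[-40,200,0],"roll":0,"jaw":0.6},{"travel":[-40,200,0],"roll":0,"jaw":0.6},{"travel":[-40,200,0],"roll":0,"jaw":0.6},{"travel":[-40,200,-30],"roll":0,"jaw":0.6},{"travel":[-40,200,-45],"roll":0,"jaw":0.6},{"travel":[-40,200,-45],"roll":0,"jaw":0.6}]'
```

```text
time_s: 38.05
position: [0.5839, -0.3376, 0.2855]
tool_rot: [[-0.168, 0.986, 0.0], [0.986, 0.168, -0.0], [-0.001, 0.0, -1.0]]
ft_force: [0.3, -0.8, -0.1]
grip_width: 0.0345
gripper_force: 50.9
time_s: 39.25
position: [0.5128, 0.0777, 0.2837]
tool_rot: [[-0.191, 0.982, 0.001], [0.982, 0.191, -0.0], [-0.0, 0.001, -1.0]]
ft_force: [0.3, -0.4, -0.6]
grip_width: 0.0349
gripper_force: 50.9
time_s: 40.25
position: [0.4736, 0.2745, 0.2362]
tool_rot: [[-0.185, 0.983, -0.003], [0.983, 0.185, -0.001], [-0.001, -0.004, -1.0]]
ft_force: [0.9, 0.7, 0.1]
grip_width: 0.0347
gripper_force: 50.9
```

```bash
python3 -m creep '[{"travel":[0,2.5,-10],"roll":0,"jaw":0.6},{"travel":[0,2.5,-16],"roll":0,"jaw":0.6},{"travel":[0,2.5,-18.5],"roll":0,"jaw":0.6},{"travel":[0,2.5,-18.5],"roll":0,"jaw":0.6},{"travel":[0,2.5,-18.5],"roll":0,"jaw":0.6},{"travel":[0,2.5,-18.5],"roll":0,"jaw":-0.1},{"travel":[0,2.5,-18.5],"roll":0,"jaw":-0.1},{"travel":[0,2.5,-18.5],"roll":0,"jaw":-0.1},{"travel":[0,2.5,10],"roll":0,"jaw":-0.1},{"travel":[0,2.5,40],"roll":0,"jaw":-0.4},{"travel":[0,2.5,80],"roll":0,"jaw":-0.4}]'
python3 -m creep '[{"travel":[20,-45,0],"roll":0.14,"jaw":-0.4},{"travel":[28,-90,0],"roll":0.28,"jaw":-0.4},{"travel":[28,-135,0],"roll":0.42,"jaw":-0.4},{"travel":[28,-180,0],"roll":0.56,"jaw":-0.4},{"travel":[28,-220,0],"roll":0.7,"jaw":-0.4},{"travel":[28,-254,0],"roll":0.84,"jaw":-0.4},{"travel":[28,-254,0],"roll":0.98,"jaw":-0.4},{"travel":[28,-254,0],"roll":1.12,"jaw":-0.4},{"travel":[28,-254,0],"roll":1.26,"jaw":-0.4},{"travel":[28,-254,0],"roll":1.4,"jaw":-0.4},{"travel":[28,-254,0],"roll":1.571,"jaw":-0.4},{"travel":[28,-254,0],"roll":1.571,"jaw":-0.4}]'
python3 - <<'E'
from h import *
s=observe();print(s["position"].round(4),np.degrees(np.arctan2(s["tool_rot"][1,1],s["tool_rot"][0,1])),s["q"].round(1))
c=[]
for n,sl in(("scene",(slice(190,310),slice(360,500))),("side",(slice(90,190),slice(230,360)))):
    im,P=cloud(n); print(n)
    for lo,hi in((.0535,.07),(.04,.05),(.027,.036)): print(lo); rects(im,P,teak(im,P,lo,hi)&(P[...,1]>.15),50)
    rects(im,P,(abs(P[...,0]-.502)<.14)&(abs(P[...,1]-.02)<.12)&(P[...,2]>.008)&(P[...,2]<.02),600)
    c.append(cv2.resize(im[sl][...,::-1],(400,400)))
cv2.imwrite("pics/chk.png",np.hstack(c))
E
```

```text
time_s: 41.35
position: [0.4729, 0.2787, 0.3177]
tool_rot: [[-0.188, 0.982, -0.003], [0.982, 0.188, -0.001], [-0.0, -0.003, -1.0]]
ft_force: [0.5, 0.2, 0.8]
grip_width: 0.0595
gripper_force: 0.0
time_s: 42.55
position: [0.5011, 0.0248, 0.3176]
tool_rot: [[-0.982, -0.19, -0.0], [-0.19, 0.982, 0.0], [0.0, 0.0, -1.0]]
ft_force: [-0.6, -0.0, 0.4]
grip_width: 0.0598
gripper_force: 0.0
[0.5011 0.0248 0.3176] 100.96814910747173 [ -10.7   22.    90.     0.    68.1 -111.7]
scene
0.0535
(474.1, 279.9, 60.3, [111.0, 41.0], -79.0, (429, 233), 454)
(533.7, 289.6, 60.2, [110.0, 39.0], -80.2, (430, 250), 492)
0.04
(502.5, 252.6, 46.1, [34.0, 15.0], -82.7, (416, 241), 58)
(490.8, 311.1, 46.7, [35.0, 17.0], -80.1, (439, 243), 62)
(548.0, 322.4, 46.2, [35.0, 11.0], -75.4, (441, 261), 52)
0.027
(502.6, 24.3, 12.4, [237.0, 140.0], 10.8, (331, 235), 2918)
side
0.0535
(528.4, 304.2, 58.8, [75.0, 33.0], -85.9, (298, 129), 112)
(474.6, 279.1, 59.1, [111.0, 36.0], -79.6, (285, 139), 241)
0.04
0.027
(502.6, 21.3, 11.5, [233.0, 146.0], 10.7, (319, 209), 2664)
```

View pics/chk.png

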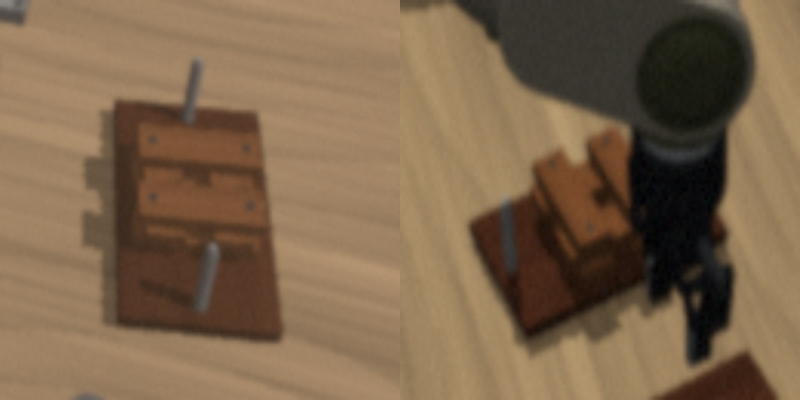

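The crops show three crossed layers, with two top slats at 60 mm, even and parallel, centred 30 mm either side of the deck's middle. The board has not moved. Next I regrasp it at the pose where I released it.

```bash
python3 -m creep '[{"travel":[1,-1,-45],"roll":-0.002,"jaw":-0.2},{"travel":[1,-1,-85],"roll":-0.002,"jaw":-0.2},{"travel":[1,-1,-105],"roll":-0.002,"jaw":-0.2},{"travel":[1,-1,-118],"roll":-0.002,"jaw":-0.2},{"travel":[1,-1,-118],"roll":-0.002,"jaw":-0.2},{"travel":[1,-1,-118],"roll":-0.002,"jaw":-0.2},{"travel":[1,-1,-118],"roll":-0.002,"jaw":-0.2},{"travel":[1,-1,-118],"roll":-0.002,"jaw":-0.2}]'
python3 -c "
from rig import *;import numpy as np
s=observe();print(s['position'],np.degrees(np.arctan2(s['tool_rot'][1,1],s['tool_rot'][0,1])))"
```

```text
time_s: 43.45
position: [0.5022, 0.0238, 0.2006]
tool_rot: [[-0.983, -0.186, 0.002], [-0.186, 0.983, -0.0], [-0.002, -0.001, -1.0]]
ft_force: [0.1, 0.6, -0.4]
grip_width: 0.0512
gripper_force: 0.0
[0.50219599 0.02380065 0.20057096] 100.69171532189279
```

```bash
python3 -m creep '[{"travel":[0,0,-1],"roll":0.002,"jaw":0.3},{"travel":[0,0,-1],"roll":0.002,"jaw":0.5},{"travel":[0,0,-1],"roll":0.002,"jaw":1},{"travel":[0,0,-1],"roll":0.002,"jaw":1},{"travel":[0,0,-1],"roll":0.002,"jaw":1},{"travel":[0,0,-1],"roll":0.002,"jaw":1},{"travel":[0,0,-1],"roll":0.002,"jaw":1}]' 100
python3 -m creep '[{"travel":[0,0,10],"roll":0,"jaw":1},{"travel":[0,0,30],"roll":0,"jaw":1},{"travel":[0,0,55],"roll":0,"jaw":1},{"travel":[0,0,80],"roll":0,"jaw":1},{"travel":[0,0,105],"roll":0,"jaw":1},{"travel":[0,0,125],"roll":0,"jaw":1},{"travel":[0,0,128],"roll":0,"jaw":1},{"travel":[0,0,128],"roll":0,"jaw":1}]'
python3 -m creep '[{"travel":[0,25,0],"roll":0,"jaw":1},{"travel":[0,55,0],"roll":0,"jaw":1},{"travel":[0,85,0],"roll":0,"jaw":1},{"travel":[0,115,0],"roll":0,"jaw":1},{"travel":[0,145,0],"roll":0,"jaw":1},{"travel":[0,175,0],"roll":0,"jaw":1},{"travel":[0,205,0],"roll":0,"jaw":1},{"travel":[0,235,0],"roll":0,"jaw":1},{"travel":[0,250,0],"roll":0,"jaw":1},{"travel":[0,260,0],"roll":0,"jaw":1},{"travel":[0,260,0],"roll":0,"jaw":1},{"travel":[0,260,0],"roll":0,"jaw":1}]'
python3 - <<'E'
from h import *
s=observe();print(s["position"],np.degrees(np.arctan2(s["tool_rot"][1,1],s["tool_rot"][0,1])))
for n in("scene","side"):
    im,P=cloud(n)
    m=(abs(P[...,0]-.502)<.16)&(abs(P[...,1]-.283)<.13)&(P[...,2]>.12)&(P[...,2]<.155); q=P[m]
    c,*_=np.linalg.lstsq(np.c_[q[:,:2],np.ones(len(q))],q[:,2],rcond=None); r=q[:,2]-np.c_[q[:,:2],np.ones(len(q))]@c
    k=abs(r)<.004; c,*_=np.linalg.lstsq(np.c_[q[k][:,:2],np.ones(k.sum())],q[k][:,2],rcond=None)
    print(n,c,len(q)); rects(im,P,m,200)
E
```

```text
time_s: 44.15
position: [0.5021, 0.0238, 0.1992]
tool_rot: [[-0.982, -0.188, 0.001], [-0.188, 0.982, -0.0], [-0.001, -0.0, -1.0]]
ft_force: [-1.2, 0.0, 5.8]
grip_width: 0.012
gripper_force: 98.2
time_s: 44.95
position: [0.5018, 0.0239, 0.3266]
tool_rot: [[-0.982, -0.188, 0.0], [-0.188, 0.982, 0.0], [-0.0, 0.0, -1.0]]
ft_force: [-0.2, 0.1, -4.3]
grip_width: 0.0124
gripper_force: 98.0
time_s: 46.15
position: [0.5022, 0.2831, 0.3263]
tool_rot: [[-0.982, -0.188, -0.001], [-0.188, 0.982, -0.001], [0.001, -0.001, -1.0]]
ft_force: [0.1, -0.3, -3.7]
grip_width: 0.0114
gripper_force: 98.1
[0.50217583 0.28306345 0.32634098] 100.81181792950913
scene [-0.00377871  0.00088626  0.14121902] 3246
(504.0, 283.6, 139.4, [233.0, 141.0], 10.7, (434, 230), 3183)
side [-0.00018269  0.00484686  0.13692059] 2299
(503.3, 281.2, 138.2, [234.0, 148.0], 10.3, (292, 119), 2297)
```

```bash
python3 -m creep '[{"travel":[0,0.5,-10],"roll":0,"jaw":1},{"travel":[0,0.5,-20],"roll":0,"jaw":1},{"travel":[0,0.5,-30],"roll":0,"jaw":1},{"travel":[0,0.5,-36],"roll":0,"jaw":1},{"travel":[0,0.5,-40],"roll":0,"jaw":1},{"travel":[0,0.5,-43],"roll":0,"jaw":1},{"travel":[0,0.5,-46],"roll":0,"jaw":1},{"travel":[0,0.5,-49],"roll":0,"jaw":1},{"travel":[0,0.5,-49],"roll":0,"jaw":1},{"travel":[0,0.5,-49],"roll":0,"jaw":1}]'
```

```text
time_s: 47.25
position: [0.5021, 0.2843, 0.2778]
tool_rot: [[-0.982, -0.188, 0.0], [-0.188, 0.982, 0.0], [-0.0, -0.0, -1.0]]
ft_force: [0.3, 0.5, -3.2]
grip_width: 0.0115
gripper_force: 98.1
```

Free of contact, and the board is around both pins. I'll lower it the rest of the way.

```bash
python3 -m creep '[{"travel":[0,0,-4],"roll":0,"jaw":1},{"travel":[0,0,-8],"roll":0,"jaw":1},{"travel":[0,0,-11],"roll":0,"jaw":1},{"travel":[0,0,-14],"roll":0,"jaw":1},{"travel":[0,0,-16],"roll":0,"jaw":1},{"travel":[0,0,-17.5],"roll":0,"jaw":1},{"travel":[0,0,-17.5],"roll":0,"jaw":1},{"travel":[0,0,-17.5],"roll":0,"jaw":1}]'
```

```text
time_s: 48.05
position: [0.5021, 0.2843, 0.2603]
tool_rot: [[-0.982, -0.188, 0.0], [-0.188, 0.982, 0.0], [-0.0, 0.0, -1.0]]
ft_force: [-0.4, -1.3, -3.0]
grip_width: 0.012
gripper_force: 98.1
```

```bash
python3 -m creep '[{"travel":[0,0,-0.5],"roll":0,"jaw":1},{"travel":[0,0,-1],"roll":0,"jaw":1},{"travel":[0,0,-1.5],"roll":0,"jaw":1},{"travel":[0,0,-1.5],"roll":0,"jaw":1},{"travel":[0,0,-1.5],"roll":0,"jaw":1}]'
```

```text
time_s: 48.55
position: [0.502, 0.2843, 0.2592]
tool_rot: [[-0.982, -0.188, 0.001], [-0.188, 0.982, 0.0], [-0.001, 0.0, -1.0]]
ft_force: [-1.9, -0.8, 3.0]
grip_width: 0.012
gripper_force: 99.0
```

Resting on the stack. I'll release and retreat straight up.

```bash
python3 -m creep '[{"travel":[0,0,0],"roll":0,"jaw":0.5},{"travel":[0,0,0],"roll":0,"jaw":0.2},{"travel":[0,0,0],"roll":0,"jaw":-0.2},{"travel":[0,0,0],"roll":0,"jaw":-0.2},{"travel":[0,0,20],"roll":0,"jaw":-0.2},{"travel":[0,0,60],"roll":0,"jaw":-0.2},{"travel":[0,0,100],"roll":0,"jaw":-0.2},{"travel":[-40,-30,130],"roll":0,"jaw":-0.2},{"travel":[-80,-60,140],"roll":0,"jaw":-0.2},{"travel":[-120,-90,140],"roll":0,"jaw":-0.2},{"travel":[-120,-90,140],"roll":0,"jaw":-0.2}]' 40
python3 - <<'E'
from h import *
c=[]
for n,sl in(("scene",(slice(180,310),slice(360,500))),("side",(slice(80,190),slice(230,360)))):
    im,P=cloud(n); z=P[...,2]; R=(abs(P[...,0]-.503)<.14)&(abs(P[...,1]-.283)<.12)
    m=R&(z>.066)&(z<.08); q=P[m]; A=np.c_[q[:,:2],np.ones(len(q))]
    print(n,np.linalg.lstsq(A,q[:,2],rcond=None)[0]);rects(im,P,m,100); print("bar");rects(im,P,R&(z>.095)&(z<.125),30)
    rects(im,P,teak(im,P)&(P[...,1]<-.1),60)
    c.append(cv2.resize(im[sl][...,::-1],(400,400)))
cv2.imwrite("pics/fin.png",np.hstack(c))
E
```

```text
time_s: 49.65
position: [0.3784, 0.1927, 0.3992]
tool_rot: [[-0.982, -0.187, -0.001], [-0.187, 0.982, -0.0], [0.001, -0.0, -1.0]]
ft_force: [0.2, 0.6, -0.8]
grip_width: 0.0515
gripper_force: 0.0
scene [-0.00070085 -0.00030873  0.07283167]
(501.8, 285.3, 72.4, [235.0, 141.0], 10.6, (431, 242), 3559)
bar
(502.2, 285.1, 108.4, [103.0, 15.0], 10.8, (432, 229), 201)
side [-0.00092136 -0.00148928  0.07203974]
(503.0, 282.0, 71.1, [233.0, 148.0], 10.8, (292, 135), 2125)
bar
(500.9, 281.8, 106.5, [99.0, 20.0], 13.2, (293, 125), 177)
```

View pics/fin.png

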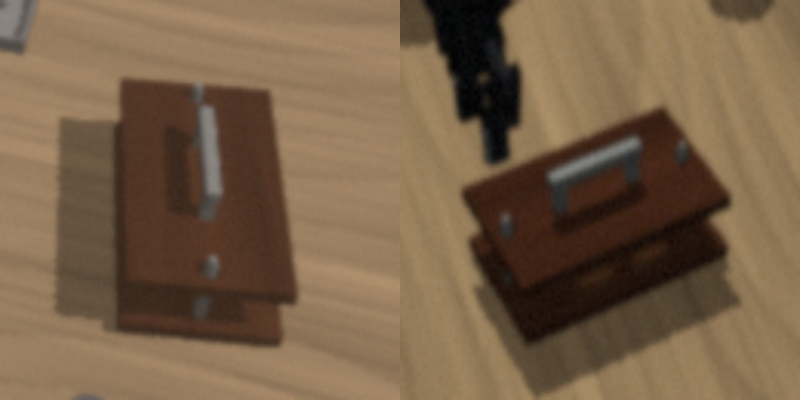

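The final crops show both pin tips poking through the board. It is level with its upper face at 72 mm (18 + 42 + 12), and no slats are left on the mat.

```bash
python3 -c "from rig import *;print(close_job())"
```

```text
the job is handed in; nothing more can be done
None
```

The job is handed in: all six teak slats are stacked crosswise on the deck in three layers of two, and the top board is back over both pins, measured level on the stack, with the gripper clear; no verdict came back.

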